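# Lock the ant nest's lid with its turn key

## Task

Take the turn-lock key out of the grey tray and hang it by its crossbar on the two-post rest, letting go so that it hangs upright. Take it again by its yellow handle, lower its head through the slot in the ant nest's lid until it stands on the floor under the lid, give it a quarter turn so that the crossbar stands across the slot, and leave it there, upright and free. Do not disturb the bottle, the food box or the test-tube stand, and keep clear of the desk lamp.

Things in the scene. Friction and masses are not known exactly. Their poses are not given: they have to be found in the camera images.
- key: Turn-lock key, loose, 0.14 kg, 84 mm long: 9 mm square steel shank, T-head at one end, handle with crossbar at the other. Origin at the middle of its length on the shank's axis; x along the shank to the handle, y along crossbar and head. Starts lying flat in the tray (z up), axis 6 mm above the tray floor, handle roughly away from the robot. Heavier at the head: balances at x = -10 mm
- key_hub (a point): Centre of the key's handle, on the crossbar's axis (key x = +35 mm). Handle: yellow block 14 mm (x) by 32 mm (y) by 12 mm (z). Crossbar: brass pins 8 mm in diameter that continue the block along y out to +-38 mm
- key_head (a point): Centre of the key's T-head (key x = -37 mm): dark steel bar 10 mm (x) by 36 mm (y) by 12 mm (z)
- tray: Fixed shallow grey tray, 150 x 150 mm outside, walls 5 mm thick and 22 mm high, floor 5 mm thick. Origin under its centre
- rest: Fixed rest: white base 100 (x) x 110 (y) x 12 mm; two steel posts at y = +-28 mm, each 10 mm (y) by 26 mm (x), 46 mm clear between them, an open notch across the top of each. Open side is -x, roughly towards the robot; on the +x side a low rubber strip between the posts (7 mm behind the middle, 49 to 63 mm above the table) stops the swinging shank upright. Origin under the base's centre
- rest_seat (a point): Middle of the crossbar when it lies in both notches: 104 mm above the table, crossbar along y. Notches 10 mm wide in x, flared to a 20 mm mouth 14 mm higher. Bring the key level, its head out on the open -x side and the crossbar in the notches, and let go: the head swings down between the posts and the key hangs. Axes as the rest
- nest: Fixed ant nest: box 150 (x) x 180 (y) x 80 mm high, red panels, wooden lid 12 mm thick with a steel-edged slot on the -x half and a black vent frame 4 mm thick on the +x half. Origin under the centre of the box, z up
- nest_slot (a point): Centre of the slot at the lid's top, 80 mm above the table. Slot 44 mm long (y), 17 mm wide (x), through the 12 mm lid; below it a hollow 13.5 mm high, wide enough for the head to turn freely either way, its flat floor 25.5 mm below the lid's top. With the head on that floor and the key upright, the crossbar's axis is 51.5 mm above the lid's top
- lamp: Fixed desk lamp, an obstacle to keep clear of: base 84 mm across, stem 12 mm thick, 255 mm high, above it a head about 90 mm across whose mouth leans towards the lamp's -x side, reaching 100 mm from the stem, between 220 and 340 mm high. Origin under the base's centre, z up
- syrup: Bystander, loose, to be left alone: amber bottle, 46 mm across, 140 mm tall. Origin at the centre of its underside
- food_box: Bystander, loose, to be left alone: open clear box 80 x 70 x 50 mm. Origin at the centre of its underside
- tube_stand: Bystander, loose, to be left alone: white foam block 75 x 48 x 24 mm with a clear test tube lying on it, about 50 mm tall in all. Origin at the centre of its underside
There are look-alikes about, which are no part of the job. There is more than one size of the key; the job needs the largest.

How it is judged (in metres and radians):
On the way, in this order (a step that is already met when the one before it is completed fails the run):
1. the key hangs upright in the rest by its crossbar, let go (distance between key_hub and rest_seat below 0.012 m and angle between key's own x axis and vertical below 0.25 rad and contact force between the fingers and key below 0.1 N), for 0.2 s.
2. the key's head is through the slot, below the lid (z of key_head in the frame of nest_slot below -0.0175 m and horizontal distance between key_head and nest_slot below 0.012 m), for 0.1 s.
At the end, for the whole second after the job is handed in: The key stands upright (within 7 degrees), let go and at rest, its head under the lid (head centre at least 17.5 mm below the lid's top) and within 12 mm of the slot's centre, its crossbar square across the slot within 15 degrees (all of step 2 and angle between the y axis of key and the y axis of nest_slot, either way round above 1.3 rad and angle between key's own x axis and vertical below 0.12 rad and linear speed of key below 0.02 m/s and angular speed of key below 0.15 rad/s); the robot touches nothing.
It fails at once if the lamp is struck (contact force between lamp and the arm above 3 N or contact force between lamp and the fingers above 3 N or contact force between lamp and key above 3 N).
It fails at once if the syrup is shoved more than 25 mm or tipped (distance of syrup from where it was at the start of the episode above 0.025 m or angle between syrup's own z axis and vertical above 0.35 rad).
It fails at once if the food box is shoved more than 25 mm or tipped (distance of food_box from where it was at the start of the episode above 0.025 m or angle between food_box's own z axis and vertical above 0.35 rad).
It fails at once if the tube stand is shoved more than 25 mm or tipped (distance of tube_stand from where it was at the start of the episode above 0.025 m or angle between tube_stand's own z axis and vertical above 0.35 rad).
It also fails if it takes over 69 s, if anything falls off the work surface, if the arm or the gripper's body presses on something with over 40 N, if the wrist force passes 120 N, or if a joint passes its speed limit or range.

## Robot

A 6-joint arm with a two-finger parallel gripper is mounted at the origin on the work surface. World frame = base frame: x ahead of the robot, y to its left, z up, the work surface at z = 0. Lengths are in mm, angles in rad, forces in N, time in s.
With the tool pointing down it reaches from about 300 to 950 mm from the base axis. Payload 3.1 kg.
Tool frame: the origin (TCP) lies at the very end of the fingers, on their centre line; the grasp point (between the pads) lies 19 mm behind it; z points along the fingers, y is the line along which they close (so a half turn about z gives the same grasp; the last joint's range is limited). The gripper opens to 85 mm and grips with 20 to 120 N. Pads are 22 mm wide; open, the fingers measure 114 mm over their backs; the gripper's body (76 mm by 85 mm) begins 54 mm behind the grasp point. The pads swing forward as they close: fully open they stand 13 mm farther back than shut.
Start: joints at [-1.265, 0.308, 1.634, -0, 1.2, -0.07], TCP at [229.36, -581.4, 231.272] pointing down, gripper open.
Joint ranges: [-3.06, 3.06], [-0.79, 1.96], [0.05, 2.63], [-1.19, 4.34], [0.05, 2.64], [-2.94, 2.94]. Speed limits (rad/s): [2.79, 2.79, 3.14, 3.14, 3.14, 3.14].

## Interface

Orientations are given as a unit quaternion [x, y, z, w].
In Python, from plant import robot gives the robot as it stands. The module is installed in compiled form; this text tells all that it offers.
- The arm moves only by the shell command python3 -m inch 'ROWS' [FORCE]. ROWS is JSON, a list of rows, each an object of numbers: "tx", "ty", "tz": the shift along the tool's x, y, z normalised to -1 to 1, where 1 is 0.02 m; "ax", "ay", "az": the turn, a rotation vector about the tool's x, y, z normalised to -1 to 1, where 1 is 60 degrees; "claw": the opening in per cent of the stroke, from 0 (shut) to 100 (fully open). A call has 1 to 8 rows; each row shifts and turns the commanded pose from where the row before left it, along the tool's axes as they then stand; what a row does not reach is not made up. A row lasts 1/10 s, in which the tool goes at most 50 mm and 8.59 degrees, less where a joint would pass 70% of its speed; a pose out of reach is approached as far as the arm can. A call with a number of a shift or a turn outside -1 to 1 is refused whole. A call with a gripper value outside its range is refused whole. The fingers move at their own pace and stop on an object; FORCE is the grip in N (left out, the last holds). Time passes only in rows, so rows that do not move let the fingers close. It gives the time, the measured TCP pose, the force, the opening and the grip force at its end, in the units of the state.
- robot.get_obs(): the state, without advancing time (a new reading comes with each control period).
- robot.grab_frame(name): name is "side" or "top" or "wrist"; returns the picture (420x560x3 uint8, red, green, blue); there is no depth.
- robot.camera_model(name): a dict with "fx", "fy", "cx", "cy" (pixels), "world_to_cam" (4x4, takes a point from world to camera coordinates); the wrist camera has in their place "tool_from_camera" (4x4, takes a point from camera to tool coordinates, whose origin is the TCP and whose axes are the flange's). Camera axes: x right, y down, z forward; pixel columns grow to the right and rows downward; lengths in mm; the calibration is good to about 2 mm. A picture is of the moment at which its call begins: read the wrist's pose just before it. camera_model takes no time and is no camera call.
- robot.finish_job(): hands the job in; it is judged then, once.
The state is a dict: "t": time; "joints": joint angles; "dq": joint speeds; "tau": joint torques, N m; "eef_pos": TCP position; "orientation": TCP orientation; "force": force on the tool from outside, world axes, zero at the start; "wrist_torque": the same for the moment, N m; "opening": finger opening in mm; "gripper_force": force on a finger pad.
Only numpy, scipy, OpenCV 4.12 (cv2) and the standard library are available. Lean on these libraries where they do the work, as an engineer would, in place of code of your own. Each camera call takes 0.05 s, during which the arm holds its last target. There are 200 camera calls.

## Working session

There is one attempt and no reset: what is moved stays moved. The work goes in short steps, Python scripts to look and compute and a shell command to move; the robot and the scene stay as the last step left them, time stands still between calls to the robot, and variables do not carry over. Pictures are saved under pics/ and viewed, at most 10 in all, crops included, and the job is handed in when it is done.

```bash
mkdir -p pics; cat > h.py <<'E'
import numpy as np, cv2
from plant import robot
from scipy.spatial.transform import Rotation as R
def snap(n,f):
    o=robot.get_obs(); im=robot.grab_frame(n); cv2.imwrite('pics/'+f+'.png',im[:,:,::-1]); np.savez('pics/'+f+'.npz',p=o['eef_pos'],q=o['orientation'])
    return im
def P(n,f=None):
    m=robot.camera_model(n); K=np.array([[m['fx'],0,m['cx']],[0,m['fy'],m['cy']],[0,0,1]])
    if n=='wrist':
        d=np.load('pics/'+f+'.npz'); T=np.eye(4);T[:3,:3]=R.from_quat(d['q']).as_matrix();T[:3,3]=d['p']
        W=np.linalg.inv(T@np.array(m['tool_from_camera']))
    else: W=np.array(m['world_to_cam'])
    return K,W
def ray(n,uv,f=None):
    K,W=P(n,f); C=np.linalg.inv(W); d=C[:3,:3]@np.linalg.inv(K)@np.array([uv[0],uv[1],1.]); return C[:3,3],d/np.linalg.norm(d)
def atz(n,uv,z,f=None):
    c,d=ray(n,uv,f); return (c+d*(z-c[2])/d[2]).round(1)
def tri(*rs):
    A=sum(np.eye(3)-np.outer(d,d) for c,d in rs); b=sum((np.eye(3)-np.outer(d,d))@c for c,d in rs)
    x=np.linalg.solve(A,b); return x.round(1),[round(float(np.linalg.norm(np.cross(x-c,d))),1) for c,d in rs]
def proj(n,X,f=None):
    K,W=P(n,f); p=K@(W[:3,:3]@np.array(X,float)+W[:3,3]); return (p[:2]/p[2]).round(1)
E
python3 - <<'E'
from h import *
for n in('top','side','wrist'): snap(n,n+'0')
a=cv2.imread('pics/top0.png');cv2.imwrite('pics/topb.png',cv2.resize(a,(800,600)))
a=cv2.imread('pics/side0.png');cv2.imwrite('pics/sideb.png',cv2.resize(a,(800,600)))
print(robot.get_obs())
for n in('top','side'): print(robot.camera_model(n))
print(robot.camera_model('wrist'))
E
```

```text
{'t': 0.15, 'joints': array([-1.26468974e+00,  3.08808085e-01,  1.63485889e+00,  1.55896590e-05,
        1.19969947e+00, -6.97047705e-02]), 'dq': array([ 9.23289165e-04, -3.99316898e-03, -4.08832856e-03, -3.88474921e-04,
        5.60281057e-05, -8.97723205e-04]), 'tau': array([-2.58492164e-04, -4.15801942e+01, -2.77147025e+01, -1.20390391e-04,
        6.03436434e-03, -2.79500220e-06]), 'eef_pos': array([ 229.17903749, -580.79208873,  230.32576972]), 'orientation': array([ 9.82397755e-01,  1.86798992e-01, -9.73767253e-05, -8.81562339e-04]), 'force': array([-0.22362119,  0.08046165,  0.16675679]), 'wrist_torque': array([0.03722864, 0.01287175, 0.03896909]), 'gripper_force': 0.0, 'opening': 85.15513991797928}
{'fx': 531.0297614061963, 'fy': 531.0297614061963, 'cx': 280.1806487927284, 'cy': 212.57733258395737, 'world_to_cam': array([[ 1.08152535e-01, -9.94117907e-01,  5.71113238e-03,
        -4.12639021e+01],
       [-9.70450344e-01, -1.06820705e-01, -2.16368823e-01,
         5.76358339e+02],
       [ 2.15706189e-01,  1.78584663e-02, -9.76294994e-01,
         1.07411891e+03],
       [ 0.
[... 299 characters left out ...]
-01,  5.95786334e-01, -7.89351044e-01,
         1.63545249e+02],
       [ 2.20173853e-01, -7.58255938e-01, -6.13654143e-01,
         1.15216947e+03],
       [ 0.00000000e+00,  0.00000000e+00,  0.00000000e+00,
         1.00000000e+00]])}
{'fx': 311.4466973921167, 'fy': 311.4466973921167, 'cx': 276.7533084329232, 'cy': 209.62143918975354, 'tool_from_camera': array([[ 3.58430632e-04, -9.60527199e-01, -2.78185856e-01,
         7.12594272e+01],
       [ 9.99998894e-01, -5.72096922e-05,  1.48599108e-03,
         1.99431316e-01],
       [-1.44324978e-03, -2.78186081e-01,  9.60526117e-01,
        -1.42334735e+02],
       [ 0.00000000e+00,  0.00000000e+00,  0.00000000e+00,
         1.00000000e+00]])}
```

View pics/topb.png

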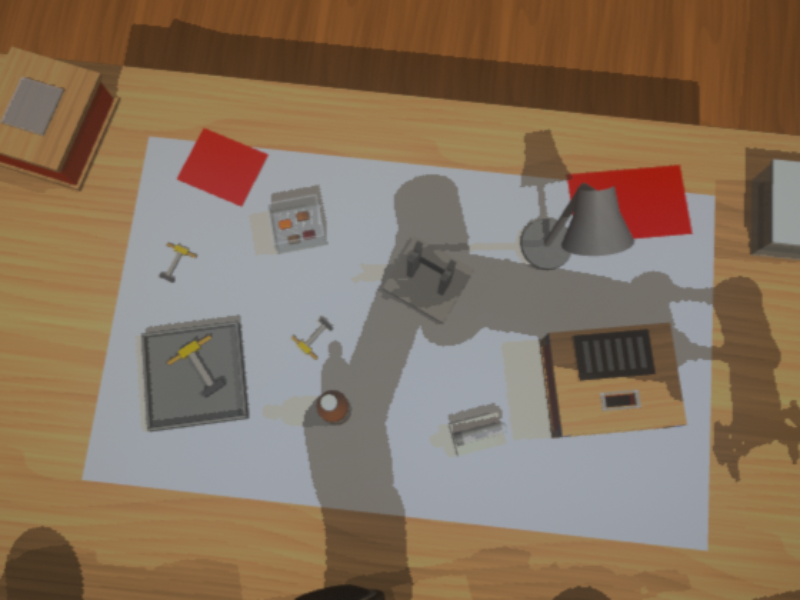

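View pics/sideb.png

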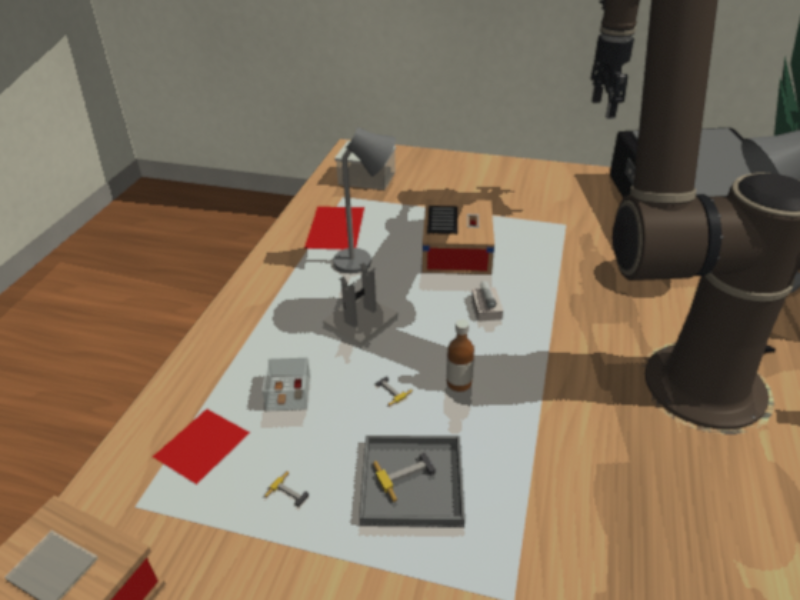

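The pictures (800x600) show three keys: one in the grey tray (top view: handle 190,350, head 213,387), one loose at 178,260, and one loose at 313,338. The tray key looks the largest. The rest posts are at 413,258 and 447,274. The nest slot is at 620,400, the lamp stem at about 546,243 with its head near 598,225, the bottle at 333,405, the food box at 298,220 and the tube stand at 476,428.

```bash
python3 - <<'E'
from h import *
s=0.7
def T(n,a,b): print(n,*tri(ray('top',np.array(a)*s),ray('side',np.array(b)*s)))
T('hub',(190,350),(384,481));T('head',(213,387),(428,465))
T('slot',(620,400),(473,221))
T('lampbase',(546,243),(352,262))
T('k2hub',(182,250),(276,485));T('k3hub',(306,347),(400,398))
for n,p,z in(('hub',(190,350),11),('head',(213,387),11),('k2hub',(182,250),6),('k2head',(168,277),6),('k3hub',(306,347),6),('k3head',(325,323),6),('slot',(620,400),80),('syr',(330,402),140),
 ('food',(298,205),50),('tray c',(195,373),22),('tube',(476,428),40),
 ('nestTL',(543,336),80),('nestTR',(668,323),80),('nestBR',(686,425),80),('nestBL',(554,437),80),('lamphead',(598,225),280)):
  print(n,atz('top',np.array(p)*s,z))
a=cv2.imread('pics/top0.png');b=cv2.imread('pics/side0.png')
A=cv2.resize(a[150:240,250:350],(400,360),interpolation=3);B=cv2.resize(b[175:255,215:295],(360,360),interpolation=3)
C=cv2.resize(a[220:300,95:180],(382,240),interpolation=3)
cv2.imwrite('pics/crop1.png',np.hstack([A,B]))
E
```

```text
hub [481.8 339.    7.5] [0.9, 0.9]
head [426.6 294.    7.8] [1.4, 1.4]
slot [ 467.2 -308.9   77.5] [0.3, 0.3]
lampbase [ 715.2 -200.2    1. ] [1.4, 1.4]
k2hub [641.5 381.5  -1. ] [0.3, 0.3]
k3hub [506.2 162.   -1.7] [0.4, 0.4]
hub [480.5 337.9  11. ]
head [427.8 293.3  11. ]
k2hub [639.3 379.1   6. ]
k2head [592.9 393.6   6. ]
k3hub [505.4 161.    6. ]
k3head [546.3 136.6   6. ]
slot [ 467.2 -308.2   80. ]
syr [414.3 100.2 140. ]
food [719.7 197.6  50. ]
tray c [445.  321.2  22. ]
tube [ 407.7 -109.5   40. ]
nestTL [ 548.4 -191.6   80. ]
nestTR [ 587.9 -373.4   80. ]
nestBR [ 441.9 -403.7   80. ]
nestBL [ 404.5 -217.1   80. ]
lamphead [ 655.4 -214.6  280. ]
```

View pics/crop1.png

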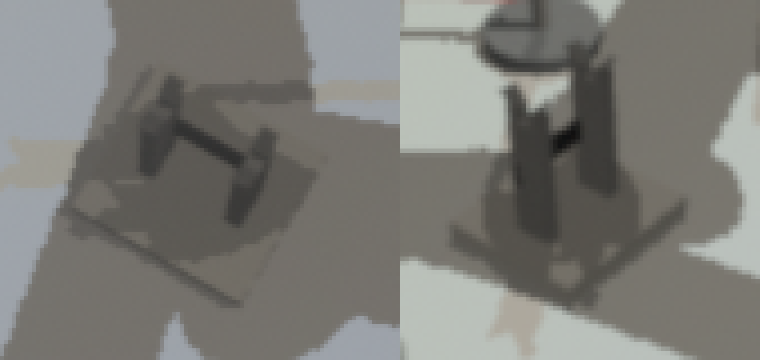

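The tray key spans 71 mm from hub to head, against 72 expected, while the loose keys span about 48 mm. So the tray key is the right one. The crop shows the rest's posts with the black strip on their upper-right (+x) side, so the open side faces lower-left. Next I move over the slot for a wrist view.

```bash
R15='' ; python3 -m inch '[{"tx":0.96,"ty":-0.52},{"tx":0.96,"ty":-0.52},{"tx":0.96,"ty":-0.52},{"tx":0.96,"ty":-0.52},{"tx":0.96,"ty":-0.52},{"tx":0.96,"ty":-0.52},{"tx":0.96,"ty":-0.52},{"tx":0.96,"ty":-0.52}]'
python3 -m inch '[{"tx":0.96,"ty":-0.52},{"tx":0.96,"ty":-0.52},{"tx":0.96,"ty":-0.52},{"tx":0.96,"ty":-0.52},{"tx":0.96,"ty":-0.52},{"tx":0.96,"ty":-0.52},{"tx":0.96,"ty":-0.52},{}]'
cat >> h.py <<'E'
def go(x,y,z,yaw=None):
    "print world delta in tool units (1 = 20 mm) and yaw change"
    o=robot.get_obs(); M=R.from_quat(o['orientation']).as_matrix()
    v=M.T@(np.array([x,y,z])-o['eef_pos'])/20
    y0=np.degrees(np.arctan2(M[1,0],M[0,0])); a=None if yaw is None else (yaw-y0+180)%360-180
    if a is not None:
        Mt=R.from_euler('z',yaw,degrees=True).as_matrix()@np.diag([1,-1,-1.]); w=Mt.T@(np.array([x,y,z])-o['eef_pos'])/20
        rv=(R.from_matrix(M.T@Mt)).as_rotvec()*180/np.pi/60
        print('after turn shift',w.round(3),'turn units',rv.round(3))
    else: print('shift',v.round(3))
    print('pos',o['eef_pos'].round(1),'yaw',y0.round(2),'tilt',np.degrees(np.arccos(-M[2,2])).round(2),'F',np.round(o['force'],1),'t',o['t'],'q6',o['joints'][5].round(2),'op',round(o['opening'],1),'gf',round(o['gripper_force'],1))
E
python3 - <<'E'
from h import *
s=.25
import numpy as np
# rest from top crop
c=lambda u,v:(250+u/4,150+v/4)
for n,p,z in(('L',(65,205),12),('B',(240,303),12),('R',(318,172),12),('T',(152,68),12),('s1',(175,122),63),('s2',(245,158),63),('p1t',(175,85),116),('p2t',(265,135),116),('pp1',(160,108),116),('pp2',(253,157),116)): print(n,atz('top',c(*p),z))
snap('wrist','w1')
go(430,-100,231)
print(proj('wrist',[467.2,-308.5,80],'w1'))
E
```

```text
L [611.3  56.6  12. ]
B [566.1 -46.7  12. ]
R [646.  -83.3  12. ]
T [696.7  16.4  12. ]
s1 [6.516e+02 1.000e-01 6.300e+01]
s2 [635.7 -39.6  63. ]
p1t [656.2   2.2 116. ]
p2t [634.6 -46.8 116. ]
pp1 [643.    8.7 116. ]
pp2 [622.2 -41.7 116. ]
shift [ 1.8165e+01 -1.8682e+01  3.0000e-03]
pos [ 229.2 -580.9  230.5] yaw 21.53 tilt 0.08 F [ 0.7  2.1 -0.6] t 0.2 q6 -0.07 op 85.2 gf 0.0
[  32.2 -263.8]validation failed for argument at $[0]...
validation failed for argument at $[0]...
```

View pics/w1.png

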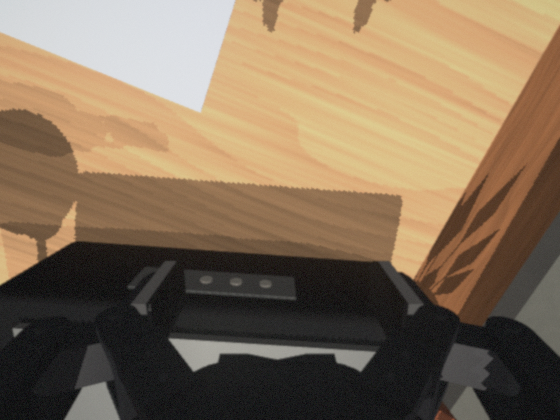

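The move was refused, so the rows need every field. The picture only shows the start view with the fingers at the bottom, so I repeat the move.

```bash
python3 -m inch '[{"tx":0.96,"ty":-0.52,"tz":0,"ax":0,"ay":0,"az":0,"claw":100}]'; python3 - <<'E'
from h import *
go(430,-100,231)
E
```

```text
t: 0.3
eef_pos: [242.1, -565.9, 230.9]
orientation: [0.983, 0.186, -0.0, 0.0]
force: [0.6, 0.5, 0.2]
opening: 85.3
gripper_force: 0.0
shift [ 17.245 -18.264  -0.033]
pos [ 242.1 -565.9  230.9] yaw 21.39 tilt 0.07 F [0.6 0.5 0.2] t 0.3 q6 -0.04 op 85.3 gf 0.0
```

```bash
python3 -m inch '[{"tx":0.96,"ty":-0.52,"tz":0,"ax":0,"ay":0,"az":0,"claw":100},{"tx":0.96,"ty":-0.52,"tz":0,"ax":0,"ay":0,"az":0,"claw":100},{"tx":0.96,"ty":-0.52,"tz":0,"ax":0,"ay":0,"az":0,"claw":100},{"tx":0.96,"ty":-0.52,"tz":0,"ax":0,"ay":0,"az":0,"claw":100},{"tx":0.96,"ty":-0.52,"tz":0,"ax":0,"ay":0,"az":0,"claw":100},{"tx":0.96,"ty":-0.52,"tz":0,"ax":0,"ay":0,"az":0,"claw":100},{"tx":0.96,"ty":-0.52,"tz":0,"ax":0,"ay":0,"az":0,"claw":100},{"tx":0.96,"ty":-0.52,"tz":0,"ax":0,"ay":0,"az":0,"claw":100}]' | head -2
python3 -m inch '[{"tx":0.96,"ty":-0.52,"tz":0,"ax":0,"ay":0,"az":0,"claw":100},{"tx":0.96,"ty":-0.52,"tz":0,"ax":0,"ay":0,"az":0,"claw":100},{"tx":0.96,"ty":-0.52,"tz":0,"ax":0,"ay":0,"az":0,"claw":100},{"tx":0.96,"ty":-0.52,"tz":0,"ax":0,"ay":0,"az":0,"claw":100},{"tx":0.96,"ty":-0.52,"tz":0,"ax":0,"ay":0,"az":0,"claw":100},{"tx":0,"ty":0,"tz":0,"ax":0,"ay":0,"az":0,"claw":100},{"tx":0,"ty":0,"tz":0,"ax":0,"ay":0,"az":0,"claw":100}]' | head -2
python3 - <<'E'
from h import *
a=snap('wrist','w2')
go(430,-100,240)
print(proj('wrist',[467.2,-308.5,80],'w2'))
E
```

```text
t: 1.1
eef_pos: [356.1, -430.0, 231.0]
t: 1.8
eef_pos: [425.9, -347.1, 231.1]
shift [  4.748 -11.433  -0.446]
pos [ 425.7 -347.6  231.2] yaw 21.55 tilt 0.04 F [ 0.1 -0.9  0.3] t 1.85 q6 0.43 op 85.2 gf 0.0
[253.6 140.3]
```

View pics/w2.png

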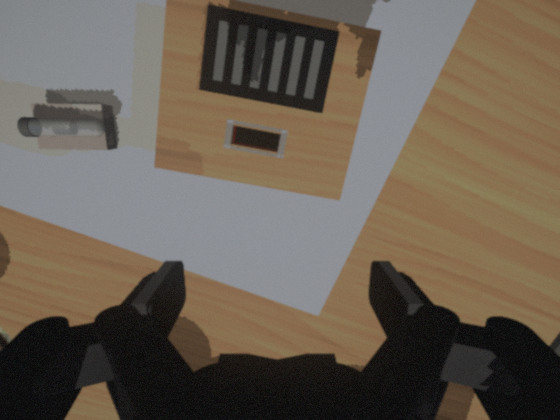

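The slot is at (256,139) in the wrist view, with its long edge from about (230,137) to (282,142). The lid's near edge runs from (154,168) to (341,199). I refine this numerically and move on toward the rest.

```bash
cat > slot.py <<'E'
from h import *
import sys
def slot(f,box):
    a=cv2.imread('pics/'+f+'.png');x0,y0,x1,y1=box
    g=cv2.resize(a[y0:y1,x0:x1],None,fx=8,fy=8,interpolation=3).astype(int)
    # steel edging: low saturation against wood, plus dark hole
    m=((g.max(2)-g.min(2)<22)|(g.max(2)<75)).astype(np.uint8)
    n,l,s,c=cv2.connectedComponentsWithStats(m); k=1+s[1:,4].argmax()
    r=cv2.minAreaRect(np.argwhere(l==k)[:,::-1].astype(np.float32)); q=cv2.boxPoints(r)/8-.44+[x0,y0]
    w=np.array([atz('wrist',p,80,f) for p in q]); e=[w[1]-w[0],w[2]-w[1]]; L=max(e,key=np.linalg.norm); S=min(e,key=np.linalg.norm)
    print('slot px',q.mean(0).round(1),'xyz',w.mean(0).round(1),'size',np.linalg.norm(L).round(1),np.linalg.norm(S).round(1),'yaw of y',np.degrees(np.arctan2(L[1],L[0])).round(1))
    return q.mean(0)
E
python3 - <<'E'
from slot import *
c=slot('w2',(215,110,300,165))
print(tri(ray('wrist',c,'w2'),ray('side',np.array((473,221))*.7),ray('top',np.array((620,400))*.7)))
p=[atz('wrist',x,80,'w2') for x in((154,168),(341,199),(380,31),(167,0))];print(p)
e=p[1]-p[0];print(np.degrees(np.arctan2(e[1],e[0])))
E
python3 -m inch '[{"tx":0.4,"ty":-0.95,"tz":-0.05,"ax":0,"ay":0,"az":0,"claw":100},{"tx":0.4,"ty":-0.95,"tz":-0.05,"ax":0,"ay":0,"az":0,"claw":100},{"tx":0.4,"ty":-0.95,"tz":-0.05,"ax":0,"ay":0,"az":0,"claw":100},{"tx":0.4,"ty":-0.95,"tz":-0.05,"ax":0,"ay":0,"az":0,"claw":100},{"tx":0.4,"ty":-0.95,"tz":-0.05,"ax":0,"ay":0,"az":0,"claw":100},{"tx":0.4,"ty":-0.95,"tz":-0.05,"ax":0,"ay":0,"az":0,"claw":100},{"tx":0.4,"ty":-0.95,"tz":-0.05,"ax":0,"ay":0,"az":0,"claw":100},{"tx":0.4,"ty":-0.95,"tz":-0.05,"ax":0,"ay":0,"az":0,"claw":100}]' | head -2
python3 -m inch '[{"tx":0.4,"ty":-0.95,"tz":-0.05,"ax":0,"ay":0,"az":0,"claw":100},{"tx":0.4,"ty":-0.95,"tz":-0.05,"ax":0,"ay":0,"az":0,"claw":100},{"tx":0.4,"ty":-0.95,"tz":-0.05,"ax":0,"ay":0,"az":0,"claw":100},{"tx":0.4,"ty":-0.95,"tz":-0.05,"ax":0,"ay":0,"az":0,"claw":100}]' | head -2
python3 - <<'E'
from h import *
go(575,-5,250,-22.5)
E
```

```text
slot px [254.5 138.3] xyz [ 469.1 -308.8   80. ] size 55.9 26.3 yaw of y -78.4
(array([ 467.8, -308.9,   77.3]), [1.2, 0.9, 0.3])
[array([ 408.6, -230.1,   80. ]), array([ 446.2, -406.9,   80. ]), array([ 590.7, -375.9,   80. ]), array([ 546.6, -203.2,   80. ])]
-77.99379892590785
t: 2.65
eef_pos: [428.9, -180.4, 239.3]
t: 3.05
eef_pos: [430.6, -98.2, 243.3]
after turn shift [ 4.887 -7.066 -0.334] turn units [-0.     0.     0.734]
pos [430.6 -98.2 243.3] yaw 21.53 tilt 0.02 F [ 0.  -0.4  0.1] t 3.05 q6 0.87 op 85.5 gf 0.0
```

```bash
python3 -m inch '[{"tx":0,"ty":0,"tz":0,"ax":0,"ay":0,"az":0.14,"claw":100},{"tx":0,"ty":0,"tz":0,"ax":0,"ay":0,"az":0.14,"claw":100},{"tx":0,"ty":0,"tz":0,"ax":0,"ay":0,"az":0.14,"claw":100},{"tx":0,"ty":0,"tz":0,"ax":0,"ay":0,"az":0.14,"claw":100},{"tx":0,"ty":0,"tz":0,"ax":0,"ay":0,"az":0.14,"claw":100},{"tx":0,"ty":0,"tz":0,"ax":0,"ay":0,"az":0.034,"claw":100}]' | head -2
python3 -m inch '[{"tx":0.69,"ty":-1,"tz":-0.05,"ax":0,"ay":0,"az":0,"claw":100},{"tx":0.7,"ty":-1,"tz":-0.05,"ax":0,"ay":0,"az":0,"claw":100},{"tx":0.7,"ty":-1,"tz":-0.05,"ax":0,"ay":0,"az":0,"claw":100},{"tx":0.7,"ty":-1,"tz":-0.05,"ax":0,"ay":0,"az":0,"claw":100},{"tx":0.7,"ty":-1,"tz":-0.05,"ax":0,"ay":0,"az":0,"claw":100},{"tx":0.7,"ty":-1,"tz":-0.05,"ax":0,"ay":0,"az":0,"claw":100},{"tx":0.7,"ty":-1,"tz":-0.05,"ax":0,"ay":0,"az":0,"claw":100},{"tx":0,"ty":0,"tz":0,"ax":0,"ay":0,"az":0,"claw":100}]' | head -2
python3 - <<'E'
from h import *
a=snap('wrist','w3')
b=a[:,:,::-1][60:260,120:420]; cv2.imwrite('pics/w3c.png',cv2.resize(b,(800,533),interpolation=3))
go(448,300,200,39)
E
```

```text
t: 3.65
eef_pos: [430.6, -98.9, 243.2]
t: 4.45
eef_pos: [576.7, -5.9, 250.6]
after turn shift [  4.707 -15.925   2.513] turn units [-0.000e+00  1.000e-03 -1.023e+00]
pos [575.3  -6.8 250.3] yaw -22.4 tilt 0.03 F [-0.7  0.9 -0.7] t 4.5 q6 1.87 op 85.5 gf 0.0
```

View pics/w3c.png

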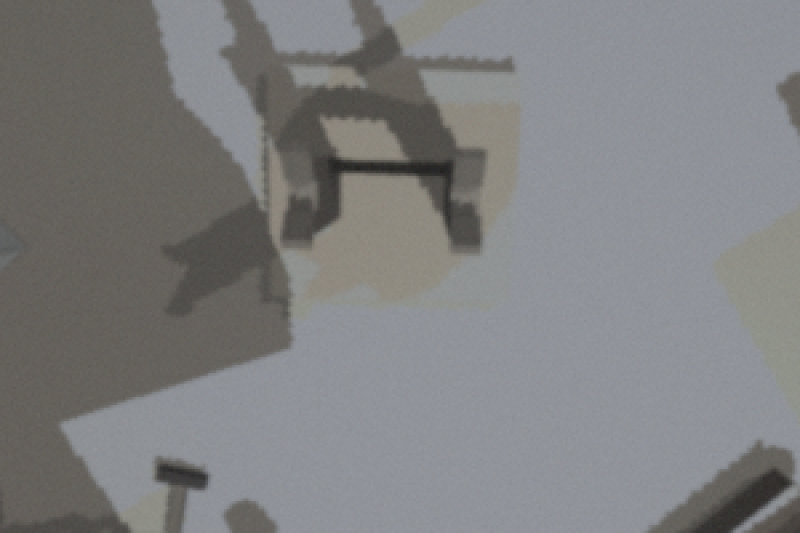

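The crop shows the rest square in the picture. The left post top is centred at about (299,199) and the right one at about (468,200), with the strip on the far side at row 167. The small look-alike key is at the lower left. I compute the pose and start toward the tray.

```bash
python3 - <<'E'
from h import *
w=lambda u,v:((u+.5)/2.6667+120-.5,(v+.5)/2.6667+60-.5); c=lambda u,v:(250+u/4,150+v/4)
a=w(299,199);b=w(468,200)
print(tri(ray('wrist',a,'w3'),ray('top',c(160,108))),tri(ray('wrist',b,'w3'),ray('top',c(253,157))))
for z in(112,118):
  A,B=atz('wrist',a,z,'w3'),atz('wrist',b,z,'w3');e=A-B
  print(z,A,B,(A+B)/2,np.linalg.norm(e),'rest yaw',np.degrees(np.arctan2(e[1],e[0]))-90)
for p in((283,149),(318,149),(282,249),(312,249),(453,150),(486,150),(450,250),(482,250)): print(atz('wrist',w(*p),118,'w3'))
A,B=atz('wrist',w(332,166),63,'w3'),atz('wrist',w(450,169),63,'w3');e=A-B;print('strip',A,B,np.degrees(np.arctan2(e[1],e[0]))-90)
L=[atz('wrist',w(*p),12,'w3') for p in((265,62),(518,65),(290,307),(497,307))];print(L)
E
python3 -m inch '[{"tx":0,"ty":0,"tz":0,"ax":0,"ay":0,"az":-0.14,"claw":100},{"tx":0,"ty":0,"tz":0,"ax":0,"ay":0,"az":-0.14,"claw":100},{"tx":0,"ty":0,"tz":0,"ax":0,"ay":0,"az":-0.14,"claw":100},{"tx":0,"ty":0,"tz":0,"ax":0,"ay":0,"az":-0.14,"claw":100},{"tx":0,"ty":0,"tz":0,"ax":0,"ay":0,"az":-0.14,"claw":100},{"tx":0,"ty":0,"tz":0,"ax":0,"ay":0,"az":-0.14,"claw":100},{"tx":0,"ty":0,"tz":0,"ax":0,"ay":0,"az":-0.14,"claw":100},{"tx":0,"ty":0,"tz":0,"ax":0,"ay":0,"az":-0.043,"claw":100}]' | head -2
python3 -m inch '[{"tx":0.29,"ty":-1,"tz":0,"ax":0,"ay":0,"az":0,"claw":100},{"tx":0.29,"ty":-1,"tz":0,"ax":0,"ay":0,"az":0,"claw":100},{"tx":0.29,"ty":-1,"tz":0,"ax":0,"ay":0,"az":0,"claw":100},{"tx":0.29,"ty":-1,"tz":0,"ax":0,"ay":0,"az":0,"claw":100},{"tx":0.29,"ty":-1,"tz":0,"ax":0,"ay":0,"az":0,"claw":100},{"tx":0.29,"ty":-1,"tz":0,"ax":0,"ay":0,"az":0,"claw":100},{"tx":0.29,"ty":-1,"tz":0,"ax":0,"ay":0,"az":0,"claw":100},{"tx":0.29,"ty":-1,"tz":0,"ax":0,"ay":0,"az":0,"claw":100}]' | head -2
python3 -m inch '[{"tx":0.29,"ty":-1,"tz":0.3,"ax":0,"ay":0,"az":0,"claw":100},{"tx":0.29,"ty":-1,"tz":0.3,"ax":0,"ay":0,"az":0,"claw":100},{"tx":0.29,"ty":-1,"tz":0.3,"ax":0,"ay":0,"az":0,"claw":100},{"tx":0.29,"ty":-1,"tz":0.3,"ax":0,"ay":0,"az":0,"claw":100},{"tx":0.29,"ty":-1,"tz":0.3,"ax":0,"ay":0,"az":0,"claw":100},{"tx":0.29,"ty":-1,"tz":0.3,"ax":0,"ay":0,"az":0,"claw":100},{"tx":0.29,"ty":-1,"tz":0.4,"ax":0,"ay":0,"az":0,"claw":100},{"tx":0.29,"ty":-1,"tz":0.4,"ax":0,"ay":0,"az":0,"claw":100}]' | head -2
python3 - <<'E'
from h import *
a=snap('wrist','w4')
go(448,310,150,39)
print([proj('wrist',p,'w4') for p in([481,338,11],[427,293,11])])
E
```

```text
(array([646.4,   9. , 105. ]), [0.3, 0.3]) (array([624.7, -42.7, 106.9]), [0.6, 0.6])
112 [646.5   8.3 112. ] [625.  -43.1 112. ] [635.75 -17.4  112.  ] 55.71543771702777 rest yaw -22.698969936453835
118 [646.4   7.4 118. ] [625.4 -42.8 118. ] [635.9 -17.7 118. ] 54.415438985640826 rest yaw -22.700859776069265
[662.3   5.7 118. ]
[658.1  -4.6 118. ]
[634.   19.2 118. ]
[630.3  10.1 118. ]
[641.5 -44.1 118. ]
[637.5 -53.8 118. ]
[612.8 -31.6 118. ]
[608.8 -41.2 118. ]
strip [653.5  -1.4  63. ] [635.3 -42.7  63. ] -23.782030423221414
[array([705.2,  12.6,  12. ]), array([662.9, -87. ,  12. ]), array([605.3,  47. ,  12. ]), array([568.8, -41.5,  12. ])]
t: 5.3
eef_pos: [573.7, -8.3, 250.2]
t: 6.1
eef_pos: [509.2, 145.6, 250.2]
t: 6.9
eef_pos: [445.3, 298.9, 198.1]
after turn shift [ 0.47  -0.203  2.329] turn units [-0.003  0.003 -0.002]
pos [443.2 300.9 196.6] yaw 38.9 tilt 0.24 F [-0.9  0.2 -1.1] t 6.95 q6 1.4 op 85.4 gf 0.0
[array([268.1, 138. ]), array([269.7, 203.8])]
```

View pics/w4.png

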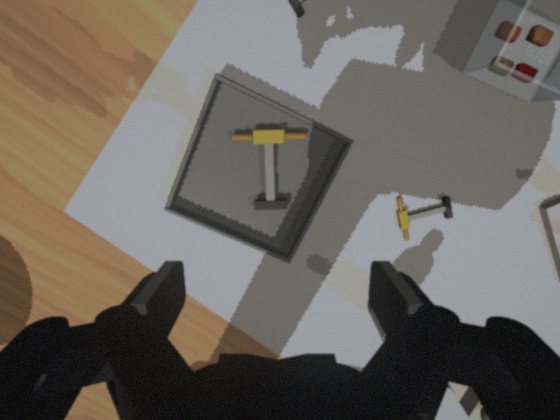

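The wrist view shows the tray key's block at (268.5,136.5), head at (270.5,202) and pins from (232,138) to (306,135). The small key is to the right. Next I compute the grasp.

```bash
python3 - <<'E'
from h import *
s=.7
H=(268.5,136.5);D=(270.5,202)
print(tri(ray('wrist',H,'w4'),ray('top',np.array((190,350))*s),ray('side',np.array((384,481))*s)),tri(ray('wrist',D,'w4'),ray('top',np.array((213,387))*s),ray('side',np.array((428,465))*s)))
h=atz('wrist',H,16,'w4');d=atz('wrist',D,16,'w4');e=h-d;yaw=np.degrees(np.arctan2(e[1],e[0]))
a,b=atz('wrist',(232,138),12,'w4'),atz('wrist',(306,135),12,'w4')
print(h,d,np.linalg.norm(e),yaw,'pins',np.linalg.norm(a-b),np.degrees(np.arctan2(*(a-b)[1::-1]))-90)
u=e/np.linalg.norm(e); g=h-43*u; print('grasp',g)
go(g[0],g[1],60,39.3)
E
```

```text
(array([482. , 338.8,   7.3]), [0.4, 1.0, 0.8]) (array([427.2, 293.5,   6.9]), [1.2, 1.2, 1.9])
[482.8 338.7  16. ] [430.2 294.3  16. ] 68.8340032251503 40.167927961911374 pins 76.1890412067247 41.115180937537446
grasp [449.94123988 310.96370819  16.        ]
after turn shift [ 0.577 -0.176  6.829] turn units [-0.003  0.003 -0.007]
pos [443.2 300.9 196.6] yaw 38.9 tilt 0.24 F [-0.9  0.2 -1.1] t 6.95 q6 1.4 op 85.4 gf 0.0
```

```bash
python3 -m inch '[{"tx":0.1,"ty":0,"tz":1,"ax":0,"ay":0,"az":-0.025,"claw":40},{"tx":0.1,"ty":0,"tz":1,"ax":0,"ay":0,"az":0,"claw":40},{"tx":0.1,"ty":0,"tz":1,"ax":0,"ay":0,"az":0,"claw":40},{"tx":0.1,"ty":0,"tz":1,"ax":0,"ay":0,"az":0,"claw":40},{"tx":0.1,"ty":-0.1,"tz":1,"ax":0,"ay":0,"az":0,"claw":40},{"tx":0.1,"ty":-0.1,"tz":1,"ax":0,"ay":0,"az":0,"claw":40},{"tx":0,"ty":0,"tz":0.8,"ax":0,"ay":0,"az":0,"claw":40},{"tx":0,"ty":0,"tz":0,"ax":0,"ay":0,"az":0,"claw":40}]' 40 | head -2
python3 - <<'E'
from h import *
go(450.1,311.8,9,40.3)
snap('wrist','w5')
print([proj('wrist',p,'w5') for p in([482.4,338.7,16],[428.5,294,16])])
E
```

```text
t: 7.75
eef_pos: [450.6, 307.7, 60.1]
after turn shift [ 0.113 -0.171  2.556] turn units [-0.001  0.006  0.001]
pos [450.6 307.7  60.1] yaw 40.35 tilt 0.38 F [-0.8  0.7  0.5] t 7.75 q6 1.39 op 34.0 gf 0.0
[array([270.7, 165.5]), array([270. , 271.2])]
```

View pics/w5.png

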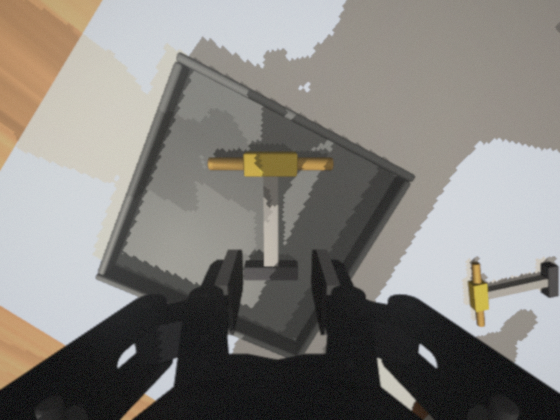

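The key's block is at (270,164.5) and its head at (271,270), which matches the prediction within 1.5 px. I descend and grip.

```bash
python3 -m inch '[{"tx":0.11,"ty":-0.17,"tz":0.6,"ax":0,"ay":0.006,"az":0,"claw":40},{"tx":0,"ty":0,"tz":0.8,"ax":0,"ay":0,"az":0,"claw":40},{"tx":0,"ty":0,"tz":0.7,"ax":0,"ay":0,"az":0,"claw":40},{"tx":0,"ty":0,"tz":0.45,"ax":0,"ay":0,"az":0,"claw":40},{"tx":0,"ty":0,"tz":0.05,"ax":0,"ay":0,"az":0,"claw":40},{"tx":0,"ty":0,"tz":0,"ax":0,"ay":0,"az":0,"claw":40}]' 40
python3 -m inch '[{"tx":0,"ty":0,"tz":0,"ax":0,"ay":0,"az":0,"claw":0},{"tx":0,"ty":0,"tz":0,"ax":0,"ay":0,"az":0,"claw":0},{"tx":0,"ty":0,"tz":0,"ax":0,"ay":0,"az":0,"claw":0},{"tx":0,"ty":0,"tz":0,"ax":0,"ay":0,"az":0,"claw":0},{"tx":0,"ty":0,"tz":0,"ax":0,"ay":0,"az":0,"claw":0},{"tx":0,"ty":0,"tz":0,"ax":0,"ay":0,"az":0,"claw":0}]' 60
```

```text
t: 8.4
eef_pos: [453.2, 314.2, 10.1]
orientation: [0.939, 0.345, 0.003, -0.001]
force: [-0.0, 0.1, 0.5]
opening: 34.1
gripper_force: 0.0
t: 9.0
eef_pos: [453.9, 314.7, 11.1]
orientation: [0.939, 0.345, 0.004, -0.001]
force: [-1.0, -0.0, 5.2]
opening: 6.0
gripper_force: 59.2
```

```bash
python3 -m inch '[{"tx":0,"ty":0,"tz":-0.3,"ax":0,"ay":0,"az":0,"claw":0},{"tx":0,"ty":0,"tz":-0.5,"ax":0,"ay":0,"az":0,"claw":0},{"tx":0,"ty":0,"tz":-0.7,"ax":0,"ay":0,"az":0,"claw":0},{"tx":0,"ty":0,"tz":-0.7,"ax":0,"ay":0,"az":0,"claw":0},{"tx":0,"ty":0,"tz":-0.5,"ax":0,"ay":0,"az":0,"claw":0},{"tx":0,"ty":0,"tz":0,"ax":0,"ay":0,"az":0,"claw":0}]'
python3 - <<'E'
from h import *
a=snap('wrist','w6')
b=snap('side','s6')
A=a[:,:,::-1][100:400,150:400];B=cv2.resize(b[:,:,::-1][250:350,220:320],(300,300),interpolation=3)
cv2.imwrite('pics/c6.png',np.hstack([A,B]))
E
```

```text
t: 9.6
eef_pos: [454.7, 315.1, 66.8]
orientation: [0.939, 0.345, 0.005, -0.002]
force: [0.7, 0.2, -1.8]
opening: 6.4
gripper_force: 58.7
```

View pics/c6.png

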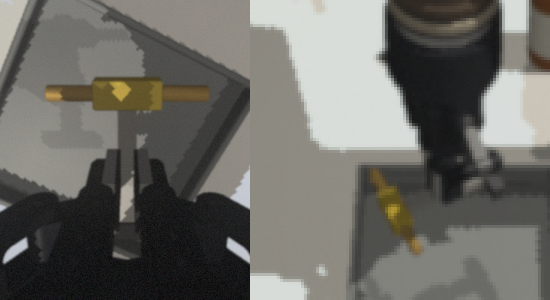

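The key is lifted: the handle is at (277,193) in the full frame and its pins are level. I work out the hub in the tool frame from the pin span.

```bash
cat > hub.py <<'E'
from h import *
def hub(l,r,c):
    m=robot.camera_model('wrist');T=np.array(m['tool_from_camera']); f=m['fx']
    x=lambda p,Z:(T@np.array([(p[0]-m['cx'])/f*Z,(p[1]-m['cy'])/f*Z,Z,1]))[:3]
    Z=f*76/np.hypot(l[0]-r[0],l[1]-r[1]); 
    print('hub tool',x(c,Z).round(1),'depth',round(Z,1),'pins dir',(x(r,Z)-x(l,Z)).round(1))
E
python3 - <<'E'
from hub import *
a=cv2.imread('pics/w6.png').astype(int); b,g,r=a[...,0],a[...,1],a[...,2]
m=((r-b>45)&(r>70)).astype(np.uint8); m[:150]=0;m[240:]=0;m[:,:180]=0;m[:,380:]=0
n,l,s,c=cv2.connectedComponentsWithStats(m);k=1+s[1:,4].argmax();print(s[k],c[k])
hub((195,193),(359.5,193),(277,193))
go(0,0,0)
print(tri(ray('wrist',c[k],'w6'),ray('side',(220+(393-250)/3,250+212/3))), robot.get_obs()['eef_pos'])
E
```

```text
[ 242  180  117   30 2541] [289.67650531 194.29201102]
hub tool [38.4  0.7 -2. ] depth 143.9 pins dir [ 0.  76.  -0.1]
shift [-27.462  -2.712   3.042]
pos [453.2 314.2  64.9] yaw 40.37 tilt 0.42 F [-0.8  0.2 -1.1] t 9.7 q6 1.39 op 6.5 gf 58.7
(array([485.6, 331.7,  52.2]), [0.3, 0.3]) [453.20921353 314.15661646  64.88881851]
```

```bash
python3 - <<'E'
from h import *
o=np.load('pics/w6.npz');M=R.from_quat(o['q']).as_matrix()
s=(220+(393-250)/3,250+212/3)
x,r=tri(ray('wrist',(277,193),'w6'),ray('side',s)); print(x,r,M.T@(x-o['p']))
for h in([38.4,.7,-2],[38.4,.7,4]): print(proj('side',M@np.array(h)+o['p']),s)
go(590,5,190,-22.8)
E
```

```text
[483.3 338.4  61.3] [0.3, 0.3] [36.8315375   0.73425955  5.96063456]
[267.  318.4] (267.6666666666667, 320.6666666666667)
[267.1 320.3] (267.6666666666667, 320.6666666666667)
after turn shift [12.295 11.6   -6.256] turn units [-0.004 -0.006  1.053]
pos [453.2 314.2  64.9] yaw 40.37 tilt 0.42 F [-0.8  0.2 -1.1] t 9.7 q6 1.39 op 6.5 gf 58.7
```

```bash
python3 -m inch '[{"tx":0,"ty":0,"tz":-0.8,"ax":0,"ay":0,"az":0.132,"claw":0},{"tx":0,"ty":0,"tz":-0.8,"ax":0,"ay":0,"az":0.132,"claw":0},{"tx":0,"ty":0,"tz":-0.8,"ax":0,"ay":0,"az":0.132,"claw":0},{"tx":0,"ty":0,"tz":-0.8,"ax":0,"ay":0,"az":0.132,"claw":0},{"tx":0,"ty":0,"tz":-0.8,"ax":0,"ay":0,"az":0.132,"claw":0},{"tx":0,"ty":0,"tz":-0.8,"ax":0,"ay":0,"az":0.132,"claw":0},{"tx":0,"ty":0,"tz":-0.8,"ax":0,"ay":0,"az":0.132,"claw":0},{"tx":0,"ty":0,"tz":-0.7,"ax":0,"ay":0,"az":0.132,"claw":0}]' | head -2
python3 -m inch '[{"tx":0.95,"ty":0.93,"tz":0,"ax":0,"ay":0,"az":0,"claw":0},{"tx":0.95,"ty":0.93,"tz":0,"ax":0,"ay":0,"az":0,"claw":0},{"tx":0.95,"ty":0.93,"tz":0,"ax":0,"ay":0,"az":0,"claw":0},{"tx":0.95,"ty":0.93,"tz":0,"ax":0,"ay":0,"az":0,"claw":0},{"tx":0.95,"ty":0.93,"tz":0,"ax":0,"ay":0,"az":0,"claw":0},{"tx":0.95,"ty":0.93,"tz":0,"ax":0,"ay":0,"az":0,"claw":0},{"tx":0.95,"ty":0.93,"tz":0,"ax":0,"ay":0,"az":0,"claw":0},{"tx":0.95,"ty":0.93,"tz":0,"ax":0,"ay":0,"az":0,"claw":0}]' | head -2
python3 -m inch '[{"tx":0.95,"ty":0.93,"tz":0,"ax":0,"ay":0,"az":0,"claw":0},{"tx":0.95,"ty":0.93,"tz":0,"ax":0,"ay":0,"az":0,"claw":0},{"tx":0.95,"ty":0.93,"tz":0,"ax":0,"ay":0,"az":0,"claw":0},{"tx":0.5,"ty":0.5,"tz":0,"ax":0,"ay":0,"az":0,"claw":0},{"tx":0,"ty":0,"tz":0,"ax":0,"ay":0,"az":0,"claw":0},{"tx":0,"ty":0,"tz":0,"ax":0,"ay":0,"az":0,"claw":0}]'
cat >> h.py <<'E'
def gohub(seat,yaw,h,dz):
    Mt=R.from_euler('z',yaw,degrees=True).as_matrix()@np.diag([1,-1,-1.]); t=np.array(seat)+[0,0,dz]-Mt@np.array(h); print('target',t.round(1)); go(*t,yaw)
E
python3 - <<'E'
from h import *
gohub((635.7,-17.4,104),-22.8,(38,.7,.5),30)
E
```

```text
t: 10.5
eef_pos: [451.8, 313.2, 190.1]
t: 11.3
eef_pos: [533.6, 116.0, 188.8]
t: 11.9
eef_pos: [569.4, 31.0, 189.1]
orientation: [0.98, -0.2, 0.001, -0.003]
force: [0.2, -0.1, -0.8]
opening: 6.3
gripper_force: 58.8
target [600.9  -2.  134.5]
after turn shift [2.092 0.91  2.728] turn units [-0.006 -0.001 -0.004]
pos [569.4  31.  189.1] yaw -23.02 tilt 0.34 F [ 0.2 -0.1 -0.8] t 11.9 q6 1.95 op 6.3 gf 58.8
```

```bash
python3 -m inch '[{"tx":0.7,"ty":0.3,"tz":0.3,"ax":-0.006,"ay":0,"az":-0.004,"claw":0},{"tx":0.7,"ty":0.3,"tz":0.4,"ax":0,"ay":0,"az":0,"claw":0},{"tx":0.69,"ty":0.31,"tz":0.6,"ax":0,"ay":0,"az":0,"claw":0},{"tx":0,"ty":0,"tz":0.7,"ax":0,"ay":0,"az":0,"claw":0},{"tx":0,"ty":0,"tz":0.7,"ax":0,"ay":0,"az":0,"claw":0},{"tx":0,"ty":0,"tz":0,"ax":0,"ay":0,"az":0,"claw":0},{"tx":0,"ty":0,"tz":0,"ax":0,"ay":0,"az":0,"claw":0}]'
python3 - <<'E'
from h import *
gohub((635.7,-17.4,104),-22.8,(38,.7,.5),30)
a=snap('wrist','w7');b=snap('side','s7');t=snap('top','t7')
A=a[:,:,::-1][60:360,150:410]; B=cv2.resize(b[:,:,::-1][165:240,225:290],(260,300),interpolation=3);C=cv2.resize(t[:,:,::-1][155:230,260:330],(280,300),interpolation=3)
cv2.imwrite('pics/c7.png',np.hstack([A,B,C]))
E
```

```text
t: 12.6
eef_pos: [600.7, -2.1, 134.7]
orientation: [0.98, -0.197, 0.0, 0.001]
force: [-0.3, -0.5, -1.2]
opening: 6.4
gripper_force: 58.8
target [600.9  -2.  134.5]
after turn shift [ 0.009 -0.01   0.008] turn units [ 0.001 -0.     0.001]
pos [600.7  -2.1 134.7] yaw -22.72 tilt 0.08 F [-0.3 -0.5 -1.2] t 12.6 q6 1.89 op 6.4 gf 58.8
```

View pics/c7.png

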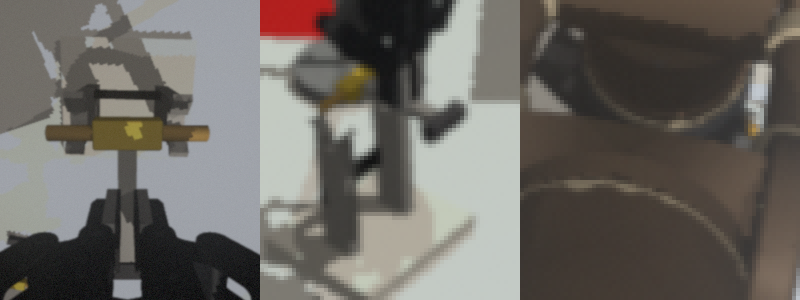

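The wrist crop shows the block at crop (127,133), with the post tops behind it at rows of about 95–155 and columns of about 72 and 176. The side crop shows the key level above the posts, with its head out on the open side. I check this against the projection.

```bash
python3 - <<'E'
from h import *
Z=R.from_euler('z',-22.8,degrees=True).as_matrix(); s=np.array([635.7,-17.4,0])
for p in([13,28,118],[-13,28,118],[13,33,118],[13,-28,118],[-13,-28,118],[-13,-33,118],[0,0,134],[0,38,134],[0,-38,134],[7,23,63],[7,-23,63]):
  x=Z@np.array(p)+s; print(p,(proj('wrist',x,'w7')-[150,60]).round(1), ((proj('side',x)-[225,165])*4).round(0))
a=cv2.imread('pics/w7.png')[120:240,190:350]; cv2.imwrite('pics/c7b.png',cv2.convertScaleAbs(cv2.resize(a,(800,600),interpolation=3),alpha=1.6))
E
```

```text
[13, 28, 118] [ 73.  100.7] [ 57. 114.]
[-13, 28, 118] [ 75.3 149.9] [ 86. 128.]
[13, 33, 118] [ 63.2 100.7] [ 52. 118.]
[13, -28, 118] [183.2 100.9] [112.  75.]
[-13, -28, 118] [180.6 150. ] [141.  88.]
[-13, -33, 118] [190. 150.] [146.  85.]
[0, 0, 134] [128.3 132.8] [98. 82.]
[0, 38, 134] [ 47.5 132.7] [ 60. 109.]
[0, -38, 134] [208.9 132.9] [135.  55.]
[7, 23, 63] [93.9 99.4] [ 74. 179.]
[7, -23, 63] [161.2  99.5] [118. 146.]
```

View pics/c7b.png

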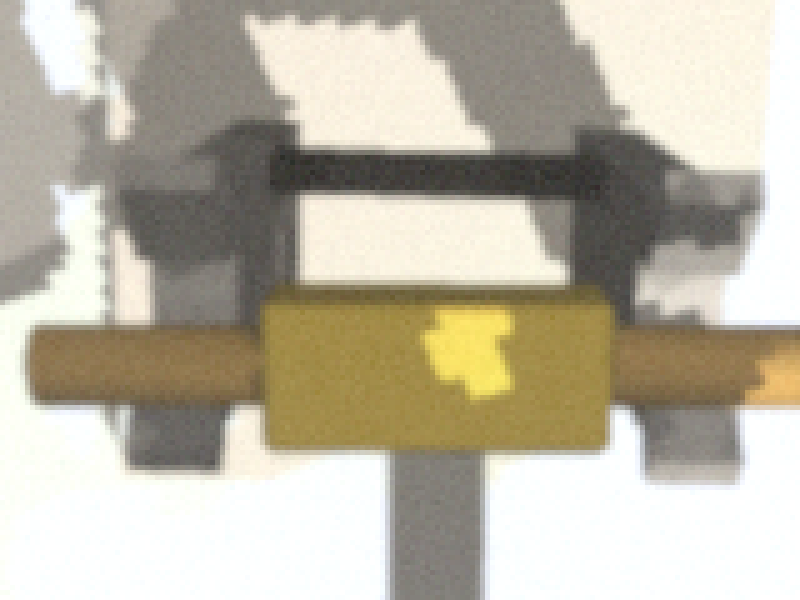

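The posts are centred on the prediction: rows 94–156 give a centre of 125.4 against 125.3 predicted, and the lateral offset is within 1 mm. I lower the crossbar into the notches.

```bash
python3 -m inch '[{"tx":0,"ty":0,"tz":0.3,"ax":0,"ay":0,"az":0,"claw":0},{"tx":0,"ty":0,"tz":0.3,"ax":0,"ay":0,"az":0,"claw":0},{"tx":0,"ty":0,"tz":0.3,"ax":0,"ay":0,"az":0,"claw":0},{"tx":0,"ty":0,"tz":0.3,"ax":0,"ay":0,"az":0,"claw":0},{"tx":0,"ty":0,"tz":0.15,"ax":0,"ay":0,"az":0,"claw":0},{"tx":0,"ty":0,"tz":0,"ax":0,"ay":0,"az":0,"claw":0}]'
python3 - <<'E'
from h import *
gohub((635.7,-17.4,104),-22.8,(38,.7,.5),0)
a=snap('wrist','w8');b=snap('side','s8')
E
```

```text
t: 13.35
eef_pos: [601.1, -2.6, 107.7]
orientation: [0.98, -0.197, 0.0, 0.001]
force: [-0.5, 0.1, -2.1]
opening: 6.1
gripper_force: 58.8
target [600.9  -2.  104.5]
after turn shift [-0.017 -0.025  0.162] turn units [ 0.001 -0.001  0.001]
pos [601.1  -2.6 107.7] yaw -22.75 tilt 0.09 F [-0.5  0.1 -2.1] t 13.35 q6 1.89 op 6.1 gf 58.8
```

```bash
python3 -m inch '[{"tx":0,"ty":0,"tz":0.1,"ax":0,"ay":0,"az":0,"claw":0},{"tx":0,"ty":0,"tz":0,"ax":0,"ay":0,"az":0,"claw":0}]' | sed -n 2,4p; python3 -m inch '[{"tx":0,"ty":0,"tz":0.08,"ax":0,"ay":0,"az":0,"claw":0},{"tx":0,"ty":0,"tz":0,"ax":0,"ay":0,"az":0,"claw":0}]' | sed -n 2,4p;python3 -m inch '[{"tx":0,"ty":0,"tz":0.06,"ax":0,"ay":0,"az":0,"claw":0},{"tx":0,"ty":0,"tz":0,"ax":0,"ay":0,"az":0,"claw":0}]' | sed -n 2,4p
```

```text
eef_pos: [601.4, -2.5, 106.6]
orientation: [0.98, -0.197, 0.001, 0.001]
force: [-2.2, 1.0, -1.5]
eef_pos: [601.4, -2.5, 105.0]
orientation: [0.98, -0.197, 0.001, 0.001]
force: [-2.6, 0.5, -0.6]
eef_pos: [601.5, -2.5, 104.0]
orientation: [0.98, -0.197, 0.001, 0.001]
force: [-3.4, 2.1, 0.5]
```

```bash
python3 -m inch '[{"tx":-0.05,"ty":0,"tz":0.05,"ax":0,"ay":0,"az":0,"claw":0},{"tx":0,"ty":0,"tz":0.0,"ax":0,"ay":0,"az":0,"claw":0}]' | sed -n 2,4p; python3 -m inch '[{"tx":-0.02,"ty":0,"tz":0.07,"ax":0,"ay":0,"az":0,"claw":0},{"tx":0,"ty":0,"tz":0,"ax":0,"ay":0,"az":0,"claw":0}]' | sed -n 2,4p
python3 - <<'E'
from h import *
a=snap('wrist','w9');b=snap('side','s9')
A=cv2.resize(a[:,:,::-1][120:240,190:350],(440,330),interpolation=3); B=cv2.resize(b[:,:,::-1][165:240,225:300],(330,330),interpolation=3)
cv2.imwrite('pics/c9.png',np.hstack([A,B]))
E
```

```text
eef_pos: [601.5, -2.5, 103.4]
orientation: [0.98, -0.197, 0.002, 0.001]
force: [-3.1, -0.2, 1.7]
eef_pos: [601.4, -2.4, 102.6]
orientation: [0.98, -0.197, 0.002, 0.001]
force: [-2.3, -0.4, 5.2]
```

View pics/c9.png

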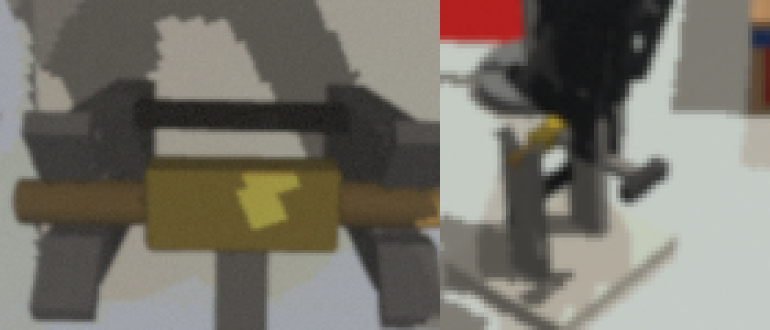

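The crossbar lies in both notches between the post horns, with the head out on the open side, and a contact force of 5 N confirms it. I have now viewed 12 pictures, which is over the limit of 10, so from here I use numeric measurements only. I release the key.

```bash
python3 -m inch '[{"tx":0,"ty":0,"tz":0,"ax":0,"ay":0,"az":0,"claw":70},{"tx":0,"ty":0,"tz":0,"ax":0,"ay":0,"az":0,"claw":70},{"tx":0,"ty":0,"tz":0,"ax":0,"ay":0,"az":0,"claw":70},{"tx":0,"ty":0,"tz":0,"ax":0,"ay":0,"az":0,"claw":70},{"tx":0,"ty":0,"tz":0,"ax":0,"ay":0,"az":0,"claw":70},{"tx":0,"ty":0,"tz":0,"ax":0,"ay":0,"az":0,"claw":70},{"tx":0,"ty":0,"tz":0,"ax":0,"ay":0,"az":0,"claw":70},{"tx":0,"ty":0,"tz":0,"ax":0,"ay":0,"az":0,"claw":70}]'
python3 -m inch '[{"tx":0,"ty":0,"tz":-0.8,"ax":0,"ay":0,"az":0,"claw":70},{"tx":0,"ty":0,"tz":-0.8,"ax":0,"ay":0,"az":0,"claw":70},{"tx":0,"ty":0,"tz":-0.8,"ax":0,"ay":0,"az":0,"claw":70},{"tx":0,"ty":0,"tz":-0.8,"ax":0,"ay":0,"az":0,"claw":70},{"tx":0,"ty":0,"tz":-0.6,"ax":0,"ay":0,"az":0,"claw":70},{"tx":0,"ty":0,"tz":-0.6,"ax":0,"ay":0,"az":0,"claw":70},{"tx":0,"ty":0,"tz":0,"ax":0,"ay":0,"az":0,"claw":70}]' | sed -n 2,4p
cat > yel.py <<'E'
from h import *
def yel(n,f,z=None,roi=None):
    a=cv2.imread('pics/'+f+'.png'); h=cv2.cvtColor(a,cv2.COLOR_BGR2HSV)
    m=((h[...,0]>21)&(h[...,0]<34)&(h[...,1]>140)&(h[...,2]>50)).astype(np.uint8)
    K=np.zeros_like(m); x0,y0,x1,y1=roi; K[y0:y1,x0:x1]=1; m*=K
    N,l,s,c=cv2.connectedComponentsWithStats(m)
    for k in range(1,N):
        if s[k,4]>15:
            r=cv2.minAreaRect(np.argwhere(l==k)[:,::-1].astype(np.float32)); print(n,s[k],c[k].round(1),'rect',np.round(r[0],1),np.round(r[1],1),round(r[2],1), atz(n,r[0],z,f) if z else '')
E
python3 - <<'E'
from yel import *
snap('wrist','w10');snap('side','s10')
print('pred',proj('wrist',[635.7,-17.4,110],'w10'),proj('side',[635.7,-17.4,104]))
yel('wrist','w10',110,(180,60,400,260)); yel('side','s10',None,(220,150,300,260))
go(635.7,-17.4,150,67.2)
E
```

```text
t: 15.35
eef_pos: [600.6, -2.1, 101.6]
orientation: [0.98, -0.197, 0.001, 0.001]
force: [-0.4, -0.4, -0.1]
opening: 59.7
gripper_force: 0.0
eef_pos: [601.9, -2.1, 192.3]
orientation: [0.98, -0.197, 0.004, 0.0]
force: [0.8, -0.6, 0.6]
pred [278.4 169.6] [250.1 194.5]
wrist [256 162  45  16 624] [277.9 169.6] rect [278.  169.5] [15. 44.] 90.0 [635.9 -17.2 110. ]
side [247 190  10  10  53] [251.7 193.9] rect [251.5 194.5] [5.7 9.9] 45.0 
after turn shift [-0.024  1.93   1.99 ] turn units [ 0.003 -0.002 -1.499]
pos [600.3  -2.  189.8] yaw -22.75 tilt 0.18 F [-0.9  0.2 -1.3] t 16.15 q6 1.89 op 59.4 gf 0.0
```

```bash
python3 - <<'E'
from h import *
a=cv2.imread('pics/s9.png');b=cv2.imread('pics/s10.png')
for p in((271,206),(266,202)): print('side',p,a[p[1],p[0]],b[p[1],p[0]])
w=cv2.imread('pics/w10.png')
for y in(185,195,205,215): print(y,[tuple(w[y,x]) for x in(262,270,277,284,292)])
# head expected between posts at z 32
h=[635.7,-17.4,32.];print('head px side',proj('side',h)); p=proj('side',h).astype(int); print(b[p[1]-1:p[1]+2,p[0]-2:p[0]+3].mean(2),a[p[1]-1:p[1]+2,p[0]-2:p[0]+3].mean(2))
E
```

```text
side (271, 206) [53 53 55] [193 200 193]
side (266, 202) [115 123 126] [192 200 193]
185 [(np.uint8(134), np.uint8(144), np.uint8(148)), (np.uint8(132), np.uint8(142), np.uint8(146)), (np.uint8(133), np.uint8(144), np.uint8(148)), (np.uint8(136), np.uint8(146), np.uint8(147)), (np.uint8(136), np.uint8(147), np.uint8(148))]
195 [(np.uint8(137), np.uint8(145), np.uint8(149)), (np.uint8(135), np.uint8(145), np.uint8(147)), (np.uint8(135), np.uint8(145), np.uint8(149)), (np.uint8(136), np.uint8(144), np.uint8(148)), (np.uint8(134), np.uint8(145), np.uint8(147))]
205 [(np.uint8(157), np.uint8(152), np.uint8(150)), (np.uint8(154), np.uint8(152), np.uint8(148)), (np.uint8(156), np.uint8(150), np.uint8(148)), (np.uint8(159), np.uint8(154), np.uint8(151)), (np.uint8(154), np.uint8(153), np.uint8(149))]
215 [(np.uint8(160), np.uint8(154), np.uint8(151)), (np.uint8(158), np.uint8(152), np.uint8(150)), (np.uint8(159), np.uint8(151), np.uint8(149)), (np.uint8(159), np.uint8(153), np.uint8(149)), (np.uint8(159), np.uint8(154), np.uint8(149))]
head px side [251.6 215.2]
[[82.         64.33333333 66.         81.33333333 86.66666667]
 [76.33333333 54.66666667 58.66666667 73.         72.66666667]
 [79.33333333 58.33333333 56.         61.33333333 56.33333333]] [[81.66666667 93.         94.33333333 94.66666667 92.66666667]
 [75.66666667 84.66666667 85.         84.66666667 84.66666667]
 [74.         84.         85.66666667 85.33333333 85.33333333]]
```

The key hangs: the head is gone from the open side and dark steel shows between the posts at z≈32. I turn the tool a quarter to take the handle.

```bash
python3 -m inch '[{"tx":0,"ty":0,"tz":0,"ax":0,"ay":0,"az":-0.14,"claw":40},{"tx":0,"ty":0,"tz":0,"ax":0,"ay":0,"az":-0.14,"claw":40},{"tx":0,"ty":0,"tz":0,"ax":0,"ay":0,"az":-0.14,"claw":40},{"tx":0,"ty":0,"tz":0,"ax":0,"ay":0,"az":-0.14,"claw":40},{"tx":0,"ty":0,"tz":0,"ax":0,"ay":0,"az":-0.14,"claw":40},{"tx":0,"ty":0,"tz":0,"ax":0,"ay":0,"az":-0.14,"claw":40},{"tx":0,"ty":0,"tz":0,"ax":0,"ay":0,"az":-0.14,"claw":40},{"tx":0,"ty":0,"tz":0,"ax":0,"ay":0,"az":-0.14,"claw":40}]' | sed -n 2p
python3 -m inch '[{"tx":0,"ty":0,"tz":0,"ax":0,"ay":0,"az":-0.14,"claw":40},{"tx":0,"ty":0,"tz":0,"ax":0,"ay":0,"az":-0.14,"claw":40},{"tx":0,"ty":0,"tz":0,"ax":0,"ay":0,"az":-0.1,"claw":40},{"tx":0,"ty":0.6,"tz":0.2,"ax":0,"ay":0,"az":0,"claw":40},{"tx":0,"ty":0.7,"tz":0.4,"ax":0,"ay":0,"az":0,"claw":40},{"tx":0,"ty":0.6,"tz":0.4,"ax":0,"ay":0,"az":0,"claw":40},{"tx":0,"ty":0,"tz":0.2,"ax":0,"ay":0,"az":0,"claw":40},{"tx":0,"ty":0,"tz":0,"ax":0,"ay":0,"az":0,"claw":40}]' | sed -n 2p
python3 - <<'E'
from yel import *
go(635.8,-17.3,135,67.2)
snap('wrist','w11')
print('pred',proj('wrist',[635.8,-17.3,111],'w11'))
yel('wrist','w11',111,(150,60,420,400))
E
```

```text
eef_pos: [599.3, -1.9, 188.0]
eef_pos: [634.4, -16.8, 163.7]
after turn shift [0.004 0.072 1.436] turn units [-0.001  0.002 -0.   ]
pos [634.4 -16.8 163.7] yaw 67.18 tilt 0.11 F [0.4 0.6 0.6] t 17.75 q6 0.3 op 34.4 gf 0.0
pred [277.8 229.9]
wrist [268 206  19  46 728] [276.9 228.6] rect [277.  228.7] [17.2 45. ] 2.9 [635.7 -16.3 111. ]
```

```bash
python3 -m inch '[{"tx":0.01,"ty":0.07,"tz":0.7,"ax":0,"ay":0,"az":0,"claw":40},{"tx":0,"ty":0,"tz":0.8,"ax":0,"ay":0,"az":0,"claw":40},{"tx":0,"ty":0,"tz":0.8,"ax":0,"ay":0,"az":0,"claw":40},{"tx":0,"ty":0,"tz":0.8,"ax":0,"ay":0,"az":0,"claw":40},{"tx":0,"ty":0,"tz":0.6,"ax":0,"ay":0,"az":0,"claw":40},{"tx":0,"ty":0,"tz":0.2,"ax":0,"ay":0,"az":0,"claw":40},{"tx":0,"ty":0,"tz":0,"ax":0,"ay":0,"az":0,"claw":40},{"tx":0,"ty":0,"tz":0,"ax":0,"ay":0,"az":0,"claw":40}]'
python3 -c "
from h import *
go(635.8,-17.2,85,67.2)"
```

```text
t: 18.6
eef_pos: [637.5, -17.3, 88.1]
orientation: [0.833, 0.554, 0.001, 0.002]
force: [0.4, -0.2, 0.8]
opening: 34.1
gripper_force: 0.0
after turn shift [-0.029 -0.082  0.155] turn units [0.004 0.    0.001]
pos [637.5 -17.3  88.1] yaw 67.25 tilt 0.22 F [ 0.4 -0.2  0.8] t 18.6 q6 0.3 op 34.1 gf 0.0
```

```bash
python3 -m inch '[{"tx":-0.03,"ty":-0.08,"tz":0.15,"ax":0,"ay":0,"az":0,"claw":40},{"tx":0,"ty":0,"tz":0,"ax":0,"ay":0,"az":0,"claw":40},{"tx":0,"ty":0,"tz":0,"ax":0,"ay":0,"az":0,"claw":0},{"tx":0,"ty":0,"tz":0,"ax":0,"ay":0,"az":0,"claw":0},{"tx":0,"ty":0,"tz":0,"ax":0,"ay":0,"az":0,"claw":0},{"tx":0,"ty":0,"tz":0,"ax":0,"ay":0,"az":0,"claw":0},{"tx":0,"ty":0,"tz":0,"ax":0,"ay":0,"az":0,"claw":0}]' 60
python3 -m inch '[{"tx":0,"ty":0,"tz":-0.3,"ax":0,"ay":0,"az":0,"claw":0},{"tx":0,"ty":0,"tz":-0.6,"ax":0,"ay":0,"az":0,"claw":0},{"tx":0,"ty":0,"tz":-0.9,"ax":0,"ay":0,"az":0,"claw":0},{"tx":0,"ty":0,"tz":-1,"ax":0,"ay":0,"az":0,"claw":0},{"tx":0,"ty":0,"tz":-1,"ax":0,"ay":0,"az":0,"claw":0},{"tx":0,"ty":0,"tz":-1,"ax":0,"ay":0,"az":0,"claw":0},{"tx":0,"ty":0,"tz":-0.8,"ax":0,"ay":0,"az":0,"claw":0},{"tx":0,"ty":0,"tz":0,"ax":0,"ay":0,"az":0,"claw":0}]'
python3 - <<'E'
from h import *
go(500,-40,204,67.2)
snap('wrist','w12');snap('side','s12')
E
```

```text
t: 19.3
eef_pos: [635.5, -17.2, 85.2]
orientation: [0.833, 0.554, 0.001, 0.002]
force: [-1.1, -0.4, 3.4]
opening: 11.2
gripper_force: 60.6
t: 20.1
eef_pos: [637.2, -17.1, 200.3]
orientation: [0.833, 0.554, 0.003, 0.003]
force: [0.3, -0.1, -1.3]
opening: 11.0
gripper_force: 60.0
after turn shift [-3.713 -5.879 -0.183] turn units [ 0.008 -0.001  0.001]
pos [637.2 -17.1 200.3] yaw 67.25 tilt 0.51 F [ 0.3 -0.1 -1.3] t 20.1 q6 0.3 op 11.0 gf 60.0
```

```bash
python3 -m inch '[{"tx":-0.69,"ty":-0.94,"tz":0,"ax":0,"ay":0,"az":0,"claw":0},{"tx":-0.69,"ty":-0.94,"tz":0,"ax":0,"ay":0,"az":0,"claw":0},{"tx":-0.69,"ty":-0.94,"tz":0,"ax":0,"ay":0,"az":0,"claw":0},{"tx":-0.69,"ty":-0.94,"tz":0,"ax":0,"ay":0,"az":0,"claw":0},{"tx":-0.69,"ty":-0.94,"tz":0,"ax":0,"ay":0,"az":0,"claw":0},{"tx":-0.69,"ty":-0.94,"tz":0,"ax":0,"ay":0,"az":0,"claw":0},{"tx":-0.69,"ty":-0.94,"tz":0,"ax":0,"ay":0,"az":0,"claw":0},{"tx":-0.69,"ty":-0.94,"tz":0,"ax":0,"ay":0,"az":0,"claw":0}]' | sed -n 2p
python3 -m inch '[{"tx":0,"ty":0,"tz":0,"ax":0.008,"ay":0,"az":-0.116,"claw":0},{"tx":0,"ty":0,"tz":0,"ax":0,"ay":0,"az":-0.116,"claw":0},{"tx":0,"ty":0,"tz":0,"ax":0,"ay":0,"az":-0.116,"claw":0},{"tx":0,"ty":0,"tz":0,"ax":0,"ay":0,"az":-0.116,"claw":0},{"tx":0,"ty":0,"tz":0,"ax":0,"ay":0,"az":-0.116,"claw":0},{"tx":0,"ty":0,"tz":0,"ax":0,"ay":0,"az":0,"claw":0},{"tx":0,"ty":0,"tz":0,"ax":0,"ay":0,"az":0,"claw":0}]' | sed -n 2,6p
python3 - <<'E'
from h import *
go(468,-309,195,102)
E
```

```text
eef_pos: [451.4, -60.5, 194.7]
eef_pos: [452.8, -60.4, 195.3]
orientation: [0.63, 0.777, -0.002, -0.003]
force: [-0.4, 1.0, -1.0]
opening: 10.9
gripper_force: 60.0
after turn shift [-12.315  -1.841   0.015] turn units [-0.007 -0.003 -0.002]
pos [452.8 -60.4 195.3] yaw 101.9 tilt 0.45 F [-0.4  1.  -1. ] t 21.7 q6 -0.44 op 10.9 gf 60.0
```

```bash
python3 -c "
from h import *
snap('wrist','w13')"
python3 -m inch '[{"tx":-0.95,"ty":-0.14,"tz":0,"ax":-0.007,"ay":-0.003,"az":0,"claw":0},{"tx":-0.95,"ty":-0.14,"tz":0,"ax":0,"ay":0,"az":0,"claw":0},{"tx":-0.95,"ty":-0.14,"tz":0,"ax":0,"ay":0,"az":0,"claw":0},{"tx":-0.95,"ty":-0.14,"tz":0,"ax":0,"ay":0,"az":0,"claw":0},{"tx":-0.95,"ty":-0.14,"tz":0,"ax":0,"ay":0,"az":0,"claw":0},{"tx":-0.95,"ty":-0.14,"tz":0,"ax":0,"ay":0,"az":0,"claw":0}]' | sed -n 2p
python3 -c "
from h import *
snap('wrist','w14')"
python3 -m inch '[{"tx":-0.95,"ty":-0.14,"tz":0,"ax":0,"ay":0,"az":0,"claw":0},{"tx":-0.95,"ty":-0.14,"tz":0,"ax":0,"ay":0,"az":0,"claw":0},{"tx":-0.95,"ty":-0.14,"tz":0,"ax":0,"ay":0,"az":0,"claw":0},{"tx":-0.95,"ty":-0.14,"tz":0,"ax":0,"ay":0,"az":0,"claw":0},{"tx":-0.95,"ty":-0.14,"tz":0,"ax":0,"ay":0,"az":0,"claw":0},{"tx":-0.95,"ty":-0.14,"tz":0,"ax":0,"ay":0,"az":0,"claw":0},{"tx":-0.9,"ty":-0.14,"tz":0,"ax":0,"ay":0,"az":0,"claw":0},{"tx":0,"ty":0,"tz":0,"ax":0,"ay":0,"az":0,"claw":0}]' | sed -n 2p
python3 - <<'E'
from h import *
snap('wrist','w15');snap('top','t15');snap('side','s15')
go(468,-309,195,102)
ims=[cv2.imread(f'pics/{f}.png').astype(int) for f in('w12','w13','w14','w15')]
S=np.stack(ims); v=S.std(0).max(-1)
m=robot.camera_model('wrist');Tc=np.linalg.inv(np.array(m['tool_from_camera']))
def pt(p): c=Tc@np.array([*p,1.]); return (m['fx']*c[0]/c[2]+m['cx'],m['fy']*c[1]/c[2]+m['cy'])
for p in([0,0,-19],[38,0,-19],[18,0,58],[-18,0,58],[18,6,58],[18,-6,58],[0,0,0],[18,0,48]): print(p,np.round(pt(p),1))
for y in range(150,300,4): print(y,''.join('#' if v[y,x]<7 else ('+' if v[y,x]<14 else '.') for x in range(230,330,1)))
E
```

```text
eef_pos: [460.8, -176.2, 196.0]
eef_pos: [469.8, -311.7, 196.7]
after turn shift [-0.011 -0.06   0.057] turn units [ 0.002 -0.     0.   ]
pos [ 469.1 -308.5  196.1] yaw 102.02 tilt 0.1 F [-0.4  0.2 -2.1] t 23.35 q6 -0.87 op 11.0 gf 60.0
[0, 0, -19] [275.1 284.6]
[38, 0, -19] [275.  201.7]
[18, 0, 58] [275.7 201.3]
[-18, 0, 58] [275.7 251.2]
[18, 6, 58] [284.7 201.3]
[18, -6, 58] [266.6 201.3]
[0, 0, 0] [275.3 265.2]
[18, 0, 48] [275.6 205.3]
150 ....................................................................................................
154 ....................................................................................................
158 ....................................................................................................
162 ....................................................................................................
166 ....................................................................................................
170 ....................................................................................................
174 ....................
[... 2635 characters left out ...]
#####+++++++++++++++++++++++++######################+++###+#+.........
278 ..+####+####+######################++#++++++++++++++++++++++###################+#+#+###++#++........
282 .+######+###+######################+++###++++++++++++++++++####+#################+#+#+###+##+.......
286 ########+##+#++####################++#####++++++++++++++++++################+####+####+#####+#+.....
290 ##################################++########++++++++++++++++#####++++##################+#####+#####+
294 ######+#########+#####+###########+############+++++++++++++############+##++###############+##+####
298 #########+##########+############################+++++++++++##+##+##############+###################
```

```bash
python3 - <<'E'
from h import *
for f in('w13','w14','w15'):
  g=cv2.imread(f'pics/{f}.png').mean(2).astype(int)
  for y in(208,222,236): print(f,y,'258:',g[y,258:296])
g=cv2.imread('pics/w14.png').mean(2).astype(int); print('col 275 r190:',g[190:260,275])
print('slot pred',[proj('wrist',p,'w15') for p in([468,-309,80],[463.4,-287.5,80],[472.6,-330.5,80])])
# side view head: expected pixels for head ends
print(proj('side',[469.1,-308.5,196+19-72]),proj('top',[469.1,-308.5,196+19-72]))
E
```

```text
w13 208 258: [139 147 150 150 150 150 150 146 128  98  84  84  88  93  94  95  97  95
  92  89  86  82  80  78  74  66  60  65  98 133 149 150 151 149 152 150
 149 151]
w13 222 258: [104 116 128 143 150 149 149 146 127  98  82  85  90  93  94  96  93  93
  91  89  85  84  80  72  71  66  55  64  94 132 148 149 150 152 150 149
 147 149]
w13 236 258: [103 101 103 103 116 138 148 149 141 109  87  89  99 103 105 109 104 104
 102  99  94  90  89  81  73  70  63  73 111 139 148 151 149 151 149 151
 151 148]
w14 208 258: [145 145 144 142 144 144 145 140 122  94  84  85  89  93  96  93  94  95
  93  93  90  84  81  79  75  67  62  62  83 122 138 142 142 143 144 142
 142 141]
w14 222 258: [84 74 68 77 81 79 81 79 70 70 76 85 91 91 96 94 92 90 92 89 86 83 74 76
 69 62 54 53 64 80 88 91 93 97 99 96 94 92]
w14 236 258: [ 38  44  39  40  40  39  39  33  46  61  76  90  98 102 105 107 107 106
 103 100  92  90  86  80  75  69  55  52  44  39  33  38  37  31  39  37
  37  39]
w15 208 258: [125 131 132 134 133 130 117 102  78  73  85  91  96 101 104 106 102 102
  98 100  97  92  86  79  77  71  68  59  79 111 126 130 130 128 126 129
 128 128]
w15 222 258: [127 126 126 129 131 130 116 103  81  75  83  92  96 101 103 101 102 101
  97  95  95  93  87  79  74  66  63  70  82 118 130 131 126 127 127 126
 126 125]
w15 236 258: [126 126 126 126 125 129 128 130 122 101  93 101 110 112 116 117 117 114
 110 108 105 102  94  86  81  70  63  67  94 115 120 123 124 124 128 127
 125 126]
col 275 r190: [144 144 144 144 144 143 143 145 143 132  98  64  53  55  65  82  90  96
  95  92  93  96  95  95  94  95  94  92  92  96  94  93  90  91  94  95
 101 103 105 105 107 105 105 103 106 103 106 103 103 105 102 102 102 104
 101 103 105 102 103 101 102 101  99  89  73  46  47  56  75  92]
slot pred [array([274.1, 200.5]), array([274. , 175.2]), array([274.3, 224.7])]
[331.5 136.2] [443.6 276. ]
```

```bash
python3 - <<'E'
from h import *
b=cv2.imread('pics/w15.png').astype(int);g=b.mean(2).astype(int)
for y in(180,185,190,195): print(y,'250:',g[y,250:300])
for x in(270,275,280): print('col',x,'r160:',g[160:206,x], )
print('sat row185',(b.max(2)-b.min(2))[185,250:300])
print([proj('wrist',p,'w15') for p in([463.4,-287.5,80],[454.9,-289.3,80],[471.8,-285.7,80])])
E
```

```text
180 250: [128 129 129 126 130 132 130 134 130 133 131 134 132 134 133 120  89  55
  43  38  42  38  41  39  37  36  40  40  43  35  40  38  39  44  41  71
 107 123 126 130 131 131 131 127 126 128 129 125 124 124]
185 250: [128 127 128 126 126 128 130 131 133 133 131 132 132 133 131 120  87  57
  42  38  40  37  42  41  38  44  41  42  41  41  38  36  37  36  46  73
 110 122 130 128 132 129 130 127 128 124 125 126 123 127]
190 250: [128 126 126 127 129 129 128 131 128 133 130 131 132 132 128 120  89  53
  39  42  42  40  37  41  38  38  37  42  40  38  33  38  38  40  52  76
 111 124 128 131 131 131 130 129 128 127 126 126 124 124]
195 250: [127 128 125 125 129 129 126 131 131 132 130 131 133 135 127 112  77  53
  40  35  41  41  39  38  40  40  41  36  36  38  40  41  45  40  50  83
 116 126 132 130 130 130 128 130 128 124 126 124 123 124]
col 270 r160: [130 127 131 130 129 129 126 127 120 127 129 130 129 130 130 119  81  50
  41  43  42  43  41  42  37  40  43  37  39  37  42  36  40  40  37  41
  36  42  39  37  42  45  52  67  84  94]
col 275 r160: [114 111 113 113 109 110 112 109 108 109 113 114 115 115 114 116  86  53
  39  41  36  40  44  44  39  44  38  31  41  43  38  43  42  41  40  40
  35  37  34  40  45  51  54  57  74  95]
col 280 r160: [114 116 114 115 116 117 114 116 114 114 113 114 112 116 114 108  78  51
  42  40  40  35  41  36  38  38  39  40  37  36  33  41  35  36  38  40
  36  41  36  39  45  48  53  55  70  81]
sat row185 [69 67 69 71 68 68 66 63 62 58 45 24 17 22 47 57 47 24 15 12 15 13 12 10
 12 11 10 11 13 14 15 17 14 16 26 55 62 53 28 17 20 41 59 66 66 67 68 70
 71 69]
[array([274. , 175.2]), array([263.7, 175.2]), array([284.3, 175.1])]
```

The head and slot are measured in the same image. The slot's centre column is 275.8 with its far end at row 176, and the head is centred at column 276.4. The aligned TCP is about (469.2, -310.2) at yaw 102. I descend to just above the lid.

```bash
python3 -m inch '[{"tx":-0.08,"ty":-0.01,"tz":0.5,"ax":0,"ay":0,"az":0,"claw":0},{"tx":0,"ty":0,"tz":0.7,"ax":0,"ay":0,"az":0,"claw":0},{"tx":0,"ty":0,"tz":0.7,"ax":0,"ay":0,"az":0,"claw":0},{"tx":0,"ty":0,"tz":0.5,"ax":0,"ay":0,"az":0,"claw":0},{"tx":0,"ty":0,"tz":0.1,"ax":0,"ay":0,"az":0,"claw":0},{"tx":0,"ty":0,"tz":0,"ax":0,"ay":0,"az":0,"claw":0},{"tx":0,"ty":0,"tz":0,"ax":0,"ay":0,"az":0,"claw":0}]' | sed -n 2,4p
python3 - <<'E'
from h import *
go(469.2,-310.2,142,102)
snap('wrist','w16')
b=cv2.imread('pics/w16.png').astype(int);g=b.mean(2).astype(int)
for y in(182,190,198): print(y,'250:',g[y,250:300])
print('head',g[225,250:300])
for x in(272,275,279): print('col',x,'r165:',g[165:215,x], )
E
```

```text
eef_pos: [470.0, -310.7, 146.8]
orientation: [0.629, 0.777, 0.001, 0.001]
force: [0.8, -0.3, -0.8]
after turn shift [ 0.032 -0.037  0.239] turn units [0.003 0.002 0.001]
pos [ 470.  -310.7  146.8] yaw 102.05 tilt 0.18 F [ 0.8 -0.3 -0.8] t 24.05 q6 -0.87 op 10.6 gf 59.9
182 250: [145 142 144 142 143 142 141 138 142 140 140 136 139 138 141 134 134 123
 121 120 115 118 116 116 115 117 116 115 117 119 117 120 118 121 121 120
 117 119 117 118 131 139 149 143 139 139 139 138 140 140]
190 250: [144 144 144 143 142 143 144 147 147 148 144 143 136 116  99  94  94  93
  91  88  83  83  80  82  81  85  88  86  89  88  87  89  87  91  88  89
  98 120 133 139 143 145 145 146 143 141 138 138 138 138]
198 250: [136 142 143 143 141 142 144 142 145 144 144 141 129  94  59  43  44  44
  41  42  42  42  40  35  40  38  40  38  39  39  41  39  38  38  40  39
  61  91 116 129 136 140 141 142 140 140 134 119 107 108]
head [136 138 136 137 138 139 143 143 143 140 132 132 129  96  56  42  47  69
  95 101 107 110 108 112 109 113 112 114 109 106 101  95  91  80  72  61
  62  77  84  87  89  90  88  90  90  88  88  88  89  89]
col 272 r165: [123 129 133 132 127 125 125 127 133 135 136 137 138 135 134 123 115 116
 123 122 123 124 124 123 113  80  50  40  43  44  42  39  37  40  40  45
  53  55  64  86 103 109 111 110 111 112 111 111 113 112]
col 275 r165: [121 121 122 121 122 124 121 122 124 124 123 123 122 122 122 120 113 117
 123 119 122 123 122 121 114  85  54  43  34  42  43  31  39  38  41  45
  53  53  59  77  99 109 109 108 109 110 106 109 108 110]
col 279 r165: [125 129 125 124 122 124 124 125 125 124 123 124 125 126 123 122 115 119
 118 122 123 119 124 123 113  88  54  42  39  42  36  39  38  39  39  48
  48  53  56  73  87  94  96  99  98  97  99  98  97  97]
```

```bash
python3 -m inch '[{"tx":0.03,"ty":-0.045,"tz":0.25,"ax":0.003,"ay":0.002,"az":0,"claw":0},{"tx":0,"ty":0,"tz":0.25,"ax":0,"ay":0,"az":0,"claw":0},{"tx":0,"ty":0,"tz":0.2,"ax":0,"ay":0,"az":0,"claw":0},{"tx":0,"ty":0,"tz":0,"ax":0,"ay":0,"az":0,"claw":0},{"tx":0,"ty":0,"tz":0,"ax":0,"ay":0,"az":0,"claw":0}]' | sed -n 2,4p
python3 -m inch '[{"tx":0,"ty":0,"tz":0.2,"ax":0,"ay":0,"az":0,"claw":0},{"tx":0,"ty":0,"tz":0,"ax":0,"ay":0,"az":0,"claw":0}]' | sed -n 2,4p
python3 -c "
from h import *
go(469.2,-310.2,114,102)"
```

```text
eef_pos: [468.5, -309.9, 132.1]
orientation: [0.629, 0.777, -0.0, -0.001]
force: [0.5, 0.3, -0.6]
eef_pos: [468.4, -309.8, 128.0]
orientation: [0.629, 0.777, -0.0, -0.001]
force: [-0.3, 0.3, -1.2]
after turn shift [-0.026  0.037  0.7  ] turn units [-0.001 -0.002  0.001]
pos [ 468.4 -309.8  128. ] yaw 102.05 tilt 0.13 F [-0.3  0.3 -1.2] t 24.8 q6 -0.87 op 11.1 gf 59.9
```

The head is 10 mm into the slot without touching, so I continue to the floor.

```bash
python3 -m inch '[{"tx":0,"ty":0,"tz":0.2,"ax":0,"ay":0,"az":0,"claw":0},{"tx":0,"ty":0,"tz":0.2,"ax":0,"ay":0,"az":0,"claw":0},{"tx":0,"ty":0,"tz":0.1,"ax":0,"ay":0,"az":0,"claw":0},{"tx":0,"ty":0,"tz":0,"ax":0,"ay":0,"az":0,"claw":0}]' | sed -n 2,4p
python3 -m inch '[{"tx":0,"ty":0,"tz":0.1,"ax":0,"ay":0,"az":0,"claw":0},{"tx":0,"ty":0,"tz":0.05,"ax":0,"ay":0,"az":0,"claw":0},{"tx":0,"ty":0,"tz":0,"ax":0,"ay":0,"az":0,"claw":0}]' | sed -n 2,4p
python3 -m inch '[{"tx":0,"ty":0,"tz":0.05,"ax":0,"ay":0,"az":0,"claw":0},{"tx":0,"ty":0,"tz":0,"ax":0,"ay":0,"az":0,"claw":0}]' | sed -n 2,4p
```

```text
eef_pos: [468.2, -309.7, 117.8]
orientation: [0.629, 0.777, -0.0, -0.001]
force: [0.0, 0.7, -1.3]
eef_pos: [468.5, -309.9, 115.3]
orientation: [0.629, 0.777, -0.0, -0.001]
force: [-0.3, 0.2, -0.9]
eef_pos: [468.6, -310.0, 114.4]
orientation: [0.629, 0.777, -0.0, -0.001]
force: [-0.3, 0.1, -1.2]
```

```bash
for i in 1; do python3 -m inch '[{"tx":0,"ty":0,"tz":0.05,"ax":0,"ay":0,"az":0,"claw":0},{"tx":0,"ty":0,"tz":0,"ax":0,"ay":0,"az":0,"claw":0}]' | sed -n '2p;4p'; done
python3 -m inch '[{"tx":0,"ty":0,"tz":0.04,"ax":0,"ay":0,"az":0,"claw":0},{"tx":0,"ty":0,"tz":0,"ax":0,"ay":0,"az":0,"claw":0}]' | sed -n '2p;4p'
python3 -m inch '[{"tx":0,"ty":0,"tz":0.03,"ax":0,"ay":0,"az":0,"claw":0},{"tx":0,"ty":0,"tz":0,"ax":0,"ay":0,"az":0,"claw":0}]' | sed -n '2p;4p'
```

```text
eef_pos: [468.6, -310.0, 113.4]
force: [-0.1, 0.2, -1.8]
eef_pos: [468.7, -310.1, 112.8]
force: [-1.0, -1.1, -0.1]
eef_pos: [468.9, -310.2, 112.8]
force: [0.0, 0.8, 4.7]
```

The floor is felt at TCP z=112.8, against 112.5 expected. I ease off 1 mm and make the quarter turn, choosing the direction that swings the camera away from the lamp.

```bash
python3 -m inch '[{"tx":0,"ty":0,"tz":-0.07,"ax":0,"ay":0,"az":0,"claw":0},{"tx":0,"ty":0,"tz":0,"ax":0,"ay":0,"az":-0.1,"claw":0},{"tx":0,"ty":0,"tz":0,"ax":0,"ay":0,"az":-0.13,"claw":0},{"tx":0,"ty":0,"tz":0,"ax":0,"ay":0,"az":-0.13,"claw":0},{"tx":0,"ty":0,"tz":0,"ax":0,"ay":0,"az":-0.13,"claw":0},{"tx":0,"ty":0,"tz":0,"ax":0,"ay":0,"az":-0.13,"claw":0}]' | sed -n '2p;4p'
python3 -m inch '[{"tx":0,"ty":0,"tz":0,"ax":0,"ay":0,"az":-0.13,"claw":0},{"tx":0,"ty":0,"tz":0,"ax":0,"ay":0,"az":-0.13,"claw":0},{"tx":0,"ty":0,"tz":0,"ax":0,"ay":0,"az":-0.13,"claw":0},{"tx":0,"ty":0,"tz":0,"ax":0,"ay":0,"az":-0.13,"claw":0},{"tx":0,"ty":0,"tz":0,"ax":0,"ay":0,"az":-0.13,"claw":0},{"tx":0,"ty":0,"tz":0,"ax":0,"ay":0,"az":-0.13,"claw":0},{"tx":0,"ty":0,"tz":0,"ax":0,"ay":0,"az":-0.1,"claw":0},{"tx":0,"ty":0,"tz":0,"ax":0,"ay":0,"az":0,"claw":0}]' | sed -n '2p;4p'
python3 -c "
from h import *
go(469,-310,113,192)"
```

```text
eef_pos: [468.4, -309.9, 112.9]
force: [0.5, 0.1, -0.4]
eef_pos: [468.4, -309.8, 112.9]
force: [0.1, -0.7, -2.7]
after turn shift [-0.028 -0.014 -0.005] turn units [ 0.001 -0.001  0.001]
pos [ 468.4 -309.8  112.9] yaw -167.96 tilt 0.12 F [ 0.1 -0.7 -2.7] t 27.7 q6 -2.44 op 10.9 gf 60.0
```

```bash
python3 -m inch '[{"tx":0,"ty":0,"tz":0.03,"ax":0,"ay":0,"az":0,"claw":0},{"tx":0,"ty":0,"tz":0,"ax":0,"ay":0,"az":0,"claw":0}]' 20 | sed -n '2p;4p;6p'
python3 -m inch '[{"tx":0,"ty":0,"tz":0.02,"ax":0,"ay":0,"az":0,"claw":0},{"tx":0,"ty":0,"tz":0,"ax":0,"ay":0,"az":0,"claw":0}]' | sed -n '2p;4p;6p'
```

```text
eef_pos: [468.5, -310.0, 112.8]
force: [0.2, -0.3, 0.4]
gripper_force: 60.2
eef_pos: [468.6, -310.1, 112.8]
force: [-1.9, 0.9, 3.2]
gripper_force: 60.6
```

Contact again, so I open gently, wait, and withdraw straight up.

```bash
python3 -m inch '[{"tx":0,"ty":0,"tz":0,"ax":0,"ay":0,"az":0,"claw":15},{"tx":0,"ty":0,"tz":0,"ax":0,"ay":0,"az":0,"claw":20},{"tx":0,"ty":0,"tz":0,"ax":0,"ay":0,"az":0,"claw":25},{"tx":0,"ty":0,"tz":0,"ax":0,"ay":0,"az":0,"claw":35},{"tx":0,"ty":0,"tz":0,"ax":0,"ay":0,"az":0,"claw":45},{"tx":0,"ty":0,"tz":0,"ax":0,"ay":0,"az":0,"claw":45},{"tx":0,"ty":0,"tz":0,"ax":0,"ay":0,"az":0,"claw":45},{"tx":0,"ty":0,"tz":0,"ax":0,"ay":0,"az":0,"claw":45}]' | sed -n '2p;4,6p'
python3 - <<'E'
from yel import *
snap('wrist','w17')
go(469,-310,190,192)
o=np.load('pics/w17.npz');M=R.from_quat(o['q']).as_matrix()
print('pred',proj('wrist',o['p']+M@np.array([0,0,-26.]),'w17')); yel('wrist','w17',138.5,(150,150,420,420))
E
```

```text
eef_pos: [468.6, -310.0, 112.4]
force: [0.0, -1.0, -0.1]
opening: 38.2
gripper_force: 0.0
after turn shift [-1.800e-02 -2.000e-03 -3.877e+00] turn units [ 0.001 -0.001  0.001]
pos [ 468.6 -310.   112.5] yaw -167.95 tilt 0.08 F [0.2 0.  1.5] t 28.95 q6 -2.44 op 38.9 gf 0.0
pred [277.3 292.2]
wrist [ 260  248   30   77 1953] [274.8 288. ] rect [274.5 286. ] [76. 29.] 90.0 [ 466.  -311.8  138.5]
```

```bash
python3 -m inch '[{"tx":0,"ty":0,"tz":-0.3,"ax":0,"ay":0,"az":0,"claw":45},{"tx":0,"ty":0,"tz":-0.5,"ax":0,"ay":0,"az":0,"claw":45},{"tx":0,"ty":0,"tz":-0.7,"ax":0,"ay":0,"az":0,"claw":45},{"tx":0,"ty":0,"tz":-0.8,"ax":0,"ay":0,"az":0,"claw":45},{"tx":0,"ty":0,"tz":-0.8,"ax":0,"ay":0,"az":0,"claw":45},{"tx":0,"ty":0,"tz":-0.8,"ax":0,"ay":0,"az":0,"claw":45},{"tx":0,"ty":0,"tz":-0.5,"ax":0,"ay":0,"az":0,"claw":45},{"tx":0,"ty":0,"tz":0,"ax":0,"ay":0,"az":0,"claw":45}]' | sed -n '2p;4,6p'
python3 - <<'E'
from yel import *
snap('wrist','w18');snap('side','s18')
go(469,-310,190,192)
print('pred',proj('wrist',[469,-310,138.5],'w18'),proj('side',[469,-310,131.5]))
yel('wrist','w18',138.5,(150,100,420,420)); yel('side','s18',None,(300,120,380,180))
# pins orientation
a=cv2.imread('pics/w18.png').astype(int); m=((a[...,2]-a[...,0]>70)).astype(np.uint8)
h=cv2.cvtColor(cv2.imread('pics/w18.png'),cv2.COLOR_BGR2HSV); print(h[250:262:4,265:290:6].tolist())
E
```

```text
eef_pos: [470.1, -311.2, 203.4]
force: [0.1, -0.1, -1.0]
opening: 38.3
gripper_force: 0.0
after turn shift [-0.015  0.002  0.538] turn units [ 0.001 -0.001  0.001]
pos [ 468.7 -310.1  200.8] yaw -167.95 tilt 0.06 F [ 0.3  0.2 -0.3] t 29.85 q6 -2.44 op 38.3 gf 0.0
pred [279.5 221.8] [331.4 139.3]
wrist [269 196  19  48 733] [277.7 220.2] rect [278.  219.5] [47. 18.] 90.0 [ 467.6 -311.4  138.5]
side [327 137  10   5  48] [331.7 139. ] rect [331.5 139. ] [4. 9.] 90.0 
[[[5, 32, 48], [20, 25, 62], [19, 141, 134], [18, 90, 74], [24, 13, 95]], [[17, 37, 48], [19, 33, 62], [19, 142, 133], [20, 79, 71], [18, 14, 93]], [[18, 28, 45], [20, 26, 58], [19, 144, 131], [19, 79, 71], [25, 16, 94]]]
```

The key stands free. The block top is within 2 mm of the slot axis, the side view matches the standing height within half a pixel, and the crossbar is square across the slot. I hand in the job.

```bash
python3 -c "
from h import *
print(robot.finish_job())"
```

```text
the job is handed in; nothing more can be done
None
```

I handed the job in with the key standing in the nest, let go, upright within what the cameras can resolve and crossbar square across the slot, after hanging it on the rest on the way. No verdict came back, the bystanders' positions were not re-measured, and I viewed 12 pictures against the limit of 10.

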